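# Close and latch the specimen transport case

### The arm

A 7-joint arm with a two-finger parallel gripper is mounted at the origin on a cart in front of the work surface, level with it; the furniture and walls round the work are solid. World frame = base frame: x ahead of the robot, y to its left, z up, the work surface at z = 0. Lengths are in m, angles in rad, forces in N, time in s.
With the tool pointing down it reaches from about 0.4 to 0.85 m from the base axis. Payload 10.4 kg.
Tool frame: the origin (TCP) lies midway between the tips of the shut fingers; the grasp point (between the pads) lies 19 mm behind it; z points along the fingers, y is the direction in which the jaws open and shut (so a half turn about z gives the same grasp; the last joint's range is limited). The gripper opens to 85 mm and grips with 20 to 120 N. Pads are 22 mm wide; open, the fingers measure 114 mm over their backs; the gripper's body (76 mm by 85 mm) begins 54 mm behind the grasp point. The pads swing forward as they close: fully open they stand 13 mm farther back than shut.
Start: joints at [-1.269, 0.332, -0.065, 1.46, 0.022, 1.35, -0.088], TCP at [0.199, 0.592, 0.205] pointing down, gripper open.
Joint ranges: [-2.6, 2.6], [-0.5, 2.12], [-1.47, 1.34], [0.16, 2.42], [-1.27, 4.41], [0.06, 2.06], [-2.6, 2.6]. Speed limits (rad/s): [2.22, 2.22, 2.79, 2.79, 3.14, 3.14, 3.14].

### API

Orientations are given as a unit quaternion [x, y, z, w].
In Python, from workcell import manip, viewer gives the robot as it stands.
- The arm moves only by the tool move_arm, never from a script. Its argument "deltas" is a list of rows, each a list of 7 numbers: the shift along the tool's x, y, z in m, then the turn, a rotation vector about the tool's x, y, z in degrees, then the opening, from -1 (shut) to 1 (fully open). In form: [[dx, dy, dz, wx, wy, wz, gripper], ...]. A call has 1 to 10 rows; each row shifts and turns the commanded pose from where the row before left it, along the tool's axes as they then stand; what a row does not reach is not made up. A row lasts 1/8 s, in which the tool goes at most 62.5 mm and 10.7 degrees, less where a joint would pass 70% of its speed; a pose out of reach is approached as far as the arm can. A call with a gripper value outside its range is refused whole. The fingers move at their own pace and stop on an object; "force" is the grip in N (left out, the last holds). Time passes only in rows, so rows that do not move let the fingers close. It gives the time, the measured TCP pose, the force and the opening at its end, in the units of the state.
- manip.get_obs(): the state, without advancing time (a new reading comes with each control period).
- viewer.camera(name): name is "scene" or "top"; returns (picture, depth): 384x512x3 uint8, red, green, blue; 384x512 float32, m along the optical axis (not along the pixel's ray), 0 where there is no reading.
- viewer.calibration(name): a dict with "fx", "fy", "cx", "cy" (pixels), "R" (3x3) and "t" (3): a world point X has camera coordinates R X + t. Camera axes: x right, y down, z forward; pixel columns grow to the right and rows downward; lengths in m; the calibration is good to about 2 mm. A picture is of the moment at which its call begins. calibration takes no time and is no camera call.
- manip.hand_in(): hands the job in, once; it reports no verdict.
The state is a dict: "clock": time; "joint_pos": joint angles; "joint_velocities": joint speeds; "tau": joint torques, N m; "position": TCP position; "ee_rot": TCP orientation; "ft_force": force on the tool from outside, world axes, zero at the start; "torque": the same for the moment, N m; "grip_width": opening from 0.0 (shut) to 1.0 (fully open).
Only numpy, scipy, OpenCV 4.12 (cv2) and the standard library are available. Lean on these libraries where they do the work, as an engineer would, in place of code of your own. Each camera call takes 0.05 s, during which the arm holds its last target.

### The job

The sample tray is packed for collection: shut the lid of the blue transport case, swing the wire loop of the draw latch up and over the keeper hook on the front of the lid, then push the latch's lever all the way down so that it snaps over centre and pulls the lid tight on its seal. Do not disturb the loose tube, the marker or the blue-capped dropper bottle on the bench.

Things in the scene. Friction and masses are not known exactly. Their poses are not given: they have to be found in the camera images.
- case: blue plastic transport case, 214 deep x 230 wide x 182 mm high when shut, packed with a tray of tubes; fixed. Origin: centre of its underside. x axis to its back (hinge side), y along its width, z up. Front face: x = -107 mm, with the draw latch in its middle. The lid's hinge line is parallel to y at x = 113, z = 127 mm; at the start the lid stands open by 0.4 to 0.85 rad
- lid_edge (a point): point on the lid's top face, mid-width, 10 mm behind the plane of the lid's front wall; its axes turn with the lid (z: normal of the top face) and match the case's when shut. A friction stay holds the lid where it is left; shutting it takes 1 to 4 N here. Height above the case's underside: 186 mm when shut and just resting on the soft seal, 184 mm held tight by the latch, 182 mm pressed hard
- lid_brim (a point): middle of the upper front edge of the lid's brim, a ledge 7 mm thick that projects 18 mm in front of the lid's front wall above the keeper and latch. Because of it the closed lever can be reached only with the tool leaning back towards the robot (about 25 to 45 degrees from vertical), not straight down
- keeper (a point): where the axis of the loop's bar must come to rest: in the steel keeper on the lid's front, 8 mm in front of the lid's front wall. The keeper is 30 mm wide: a shelf 2.5 mm below this point with an upturned lip at its outer edge (inner face 4 mm in front of this point, outer face 7.5 mm, top 2.5 mm above it), open at the top. Axes turn with the lid: x to the back of the case, z up when it is shut
- lever (a joint): angle of the latch's lever about its pivot: 0 closed (hanging straight down, flat along the case's front), 1.7 to 2.08 at the start (sticking out to the front and 7 to 29 degrees upward), at most 2.1. Friction holds it where it is left. With the loop hooked it moves lightly down to about 1.1, then against the seal with about 5 N at the lever's end, passes dead centre at about 0.35 and snaps to 0
- lever_pivot (a point): middle of the lever's pivot line (parallel to the case's y axis), 12 mm in front of the case's front face, 88 mm above the bench; axes turn with the lever and match the case's when it is closed
- lever_tip (a point): point on the lever's outer face (outer when closed, upper when open), 60 mm from the pivot, at the start of the black turned-out finger pull; the lever is a steel channel 34 mm wide and 76 mm long from the pivot. -x of its axes is the outward normal of that face, -z points from the pivot to the lever's end; the face lies 9 mm from the line through the pivot
- loop (a joint): angle of the wire loop relative to the lever; the lower stop is -2.62 (loop resting flopped to the front, about 30 degrees above the lever), it grows as the loop swings up and towards the case. It swings freely and falls by gravity; once well past upright (0.1 rad) it leans on the lid by itself
- loop_bar (a point): middle of the loop's straight bar (bar along the case's y axis, 42 mm long, round steel wire 5 mm thick). Its z axis points from the loop's pivot to the bar, 78 mm away; the pivot sits on the lever 16 mm from the lever's pivot
- tube_loose: capped sample tube lying on the bench, 112 mm long, 19 mm thick, loose; not to be moved
- marker: red and white marker pen lying on the bench, 135 mm long, loose; not to be moved
- reagent: small white dropper bottle with a blue cap standing upright on the bench near the case, 26 mm thick, 80 mm high, loose; not to be moved or tipped

How it is judged:
By the outcome, as a careful person would: the job done as asked, in the order asked, and still so for the second after the job is handed in, with the robot touching nothing.
It also fails if it takes over 54 s, if anything falls off the work surface, if the arm or the gripper's body presses on something with over 40 N, if the wrist force passes 120 N, or if a joint passes its speed limit or range.

## Working session

There is one attempt and no reset: what is moved stays moved. The work goes in short steps, Python scripts to look and compute and a tool call to move; the robot and the scene stay as the last step left them, time stands still between calls to the robot, and variables do not carry over. Pictures are saved under pics/ and viewed, and the job is handed in when it is done.

Besides the shell and the picture viewer there is one more tool, called after "Call:" as a command line: name --pt "numbers of a row" for each row, then --argument value for the rest. move_arm: Moves the arm, as the interface text tells. Its arguments: {"type":"object","properties":{"deltas":{"type":"array"},"force":{"type":"number"}},"required":["deltas"]}

```bash
mkdir -p pics; ls
cat > h.py <<'E'
import numpy as np, cv2
from workcell import manip, viewer
from scipy.spatial.transform import Rotation as Rn
def grab(n,tag):
    im,d=viewer.camera(n); np.savez(f'pics/{tag}.npz',im=im,d=d); cv2.imwrite(f'pics/{tag}.png',im[:,:,::-1]); return im,d
def crop(tag,r0,r1,c0,c1,s,out):
    im=np.load(f'pics/{tag}.npz')['im'][r0:r1,c0:c1,::-1]
    cv2.imwrite(f'pics/{out}.png',cv2.resize(im,None,fx=s,fy=s,interpolation=cv2.INTER_CUBIC))
def cloud(n,tag):
    d=np.load(f'pics/{tag}.npz')['d'];c=viewer.calibration(n)
    v,u=np.mgrid[:384,:512]
    P=np.stack([(u-c['cx'])/c['fx']*d,(v-c['cy'])/c['fy']*d,d],-1)
    return (P-c['t'])@np.array(c['R'])
def proj(n,X):
    c=viewer.calibration(n);p=np.array(c['R'])@X+c['t'];return c['fx']*p[0]/p[2]+c['cx'],c['fy']*p[1]/p[2]+c['cy']
E
python3 - <<'E'
from h import *
grab('scene','s0');grab('top','t0')
o=manip.get_obs();print(o)
for n in('scene','top'):print(viewer.calibration(n))
a=cv2.imread('pics/s0.png')
E
```

```text
pics
{'clock': 0.1, 'joint_pos': array([-1.26856705,  0.33281143, -0.06468158,  1.46085537,  0.0215851 ,
        1.34989994, -0.08850062]), 'joint_velocities': array([-0.00194535, -0.0014797 , -0.00134295, -0.00089755,  0.00110428,
        0.00089185, -0.00049249]), 'tau': array([ 1.12506303e-03, -6.26739693e+01,  4.87096177e-02, -3.92428064e+01,
        1.63289480e-02,  6.94666291e-03, -7.48985121e-05]), 'position': array([0.19935884, 0.59196223, 0.20409468]), 'ee_rot': array([ 1.61702556e-01,  9.86839336e-01, -6.34829491e-04, -7.90628590e-05]), 'ft_force': array([-0.58086885, -0.48876611,  0.17316557]), 'torque': array([-0.0199763 , -0.01121025, -0.00937601]), 'grip_width': 1.0009981356074023}
{'fx': 420.69172232340003, 'fy': 420.69172232340003, 'cx': 260.46210715401605, 'cy': 191.711151584677, 'R': array([[ 0.59667114, -0.80225547, -0.01922768],
       [-0.39844729, -0.27537382, -0.87487657],
       [ 0.69657972,  0.52967482, -0.48396413]]), 't': array([-0.45766481,  0.26880504,  0.84737719])}
{'fx': 377.0083546806438, 'fy': 377.0083546806438, 'cx': 254.13425458945923, 'cy': 194.89890499752647, 'R': array([[-0.01216057, -0.99945758,  0.03060511],
       [-0.98651852,  0.00699648, -0.16350005],
       [ 0.16319724, -0.03218076, -0.98606849]]), 't': array([-0.19445975,  0.54649288,  1.01446371])}
```

View pics/s0.png

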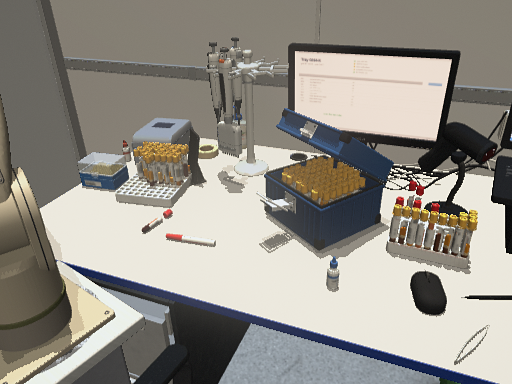

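View pics/t0.png

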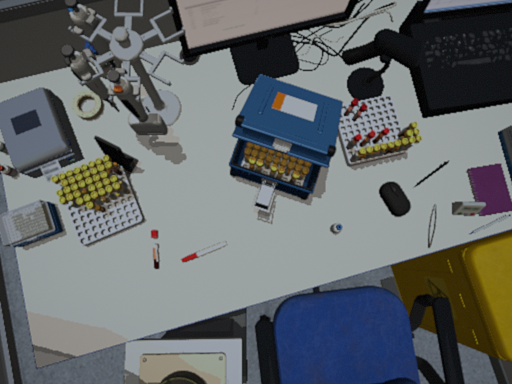

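Run:
```python
from h import *
crop('s0',95,275,220,410,4,'s0c');crop('t0',65,245,210,360,4,'t0c')
print(proj('top',np.array([.2,.59,.2])),proj('scene',np.array([.2,.59,.2])),proj('top',np.zeros(3)))
```

```text
(np.float64(-99.98234505722374), np.float64(340.37358647633926)) (np.float64(-24.862718148981173), np.float64(139.8142089612299)) (np.float64(181.86656181800268), np.float64(397.9937815400665))
```

View pics/s0c.png

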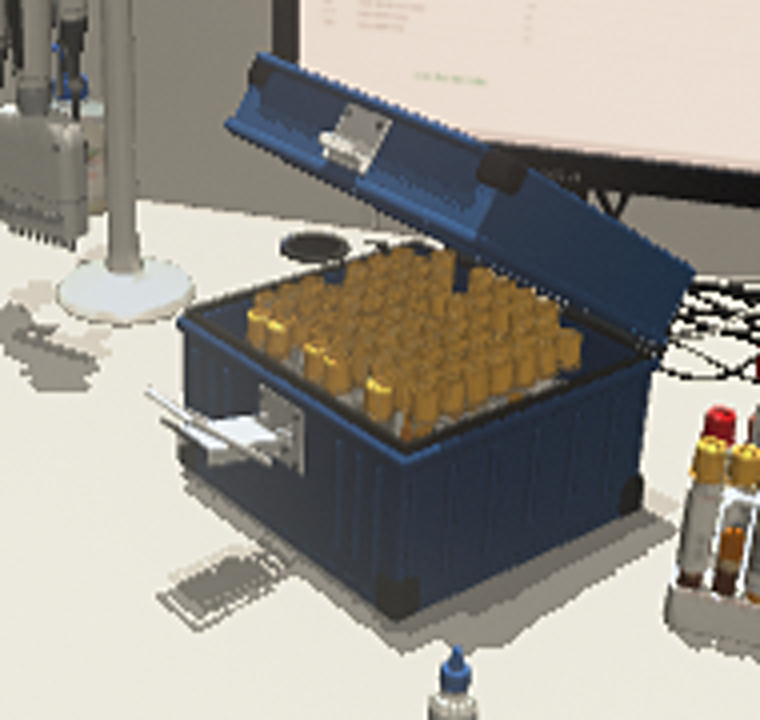

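View pics/t0c.png

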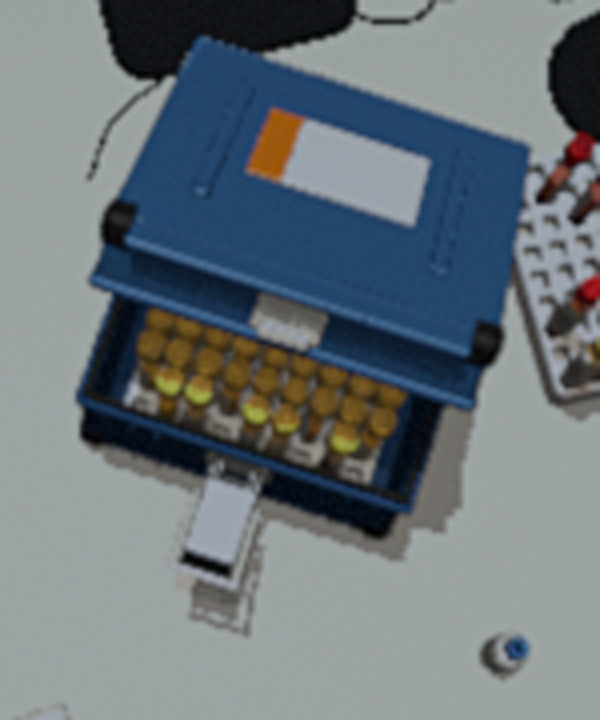

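```bash
python3 - <<'E'
from h import *
S=cloud('scene','s0');T=cloud('top','t0')
def px(a,b): # crop coords in s0c -> orig
    return 220+a/4,95+b/4
from matplotlib.path import Path
E
python3 - <<'E'
from h import *
S=cloud('scene','s0');T=cloud('top','t0')
def poly(C,pts,off):
    m=np.zeros((384,512),np.uint8)
    p=np.array([[off[0]+a/4,off[1]+b/4] for a,b in pts]).round().astype(np.int32)
    cv2.fillPoly(m,[p],1);q=C[m>0];return q[np.isfinite(q).all(1)]
def plane(q):
    for i in range(4):
        c=np.median(q,0) if i==0 else q.mean(0);n=np.linalg.svd(q-c,full_matrices=0)[2][2];r=abs((q-c)@n);q=q[r<max(.003,np.median(r)*2.5)]
    return c,n,len(q),r.std()
so=(220,95);to=(210,65)
f=plane(poly(S,[(310,450),(390,480),(380,570),(310,530)],so));print('front',f,np.arctan2(f[1][1],f[1][0]))
s=plane(poly(S,[(430,470),(630,390),(610,500),(430,580)],so));print('side',s,np.arctan2(s[1][1],s[1][0]))
l=plane(poly(T,[(200,70),(500,160),(480,320),(150,220)],to));print('lid',l)
for nm,(a,b) in dict(fr=(405,452),fl=(182,318),br=(650,358)).items():
    u,v=so[0]+a/4,so[1]+b/4;print(nm,S[int(round(v)),int(round(u))],S[int(round(v))+1,int(round(u))])
print('lidtop hist');
for nm,(a,b) in dict(fr=(470,395),fl=(100,275),kee=(290,320),levb=(235,475),levtip=(210,565),levr=(262,480),barl=(180,580),barr=(245,630)).items():
    u,v=to[0]+a/4,to[1]+b/4;print(nm,T[int(round(v)),int(round(u))])
for nm,(a,b) in dict(barfar=(150,390),levtip=(205,455),levtipl=(170,425),mid=(240,430)).items():
    u,v=so[0]+a/4,so[1]+b/4;print(nm,S[int(round(v)),int(round(u))])
E
```

```text
front (array([ 0.55276801, -0.30577709,  0.06609703]), array([-0.94195706,  0.33568012, -0.00597867]), 377, np.float64(0.0008003813100544571)) 2.7992591314694106
side (array([ 0.63700351, -0.38183204,  0.06791271]), array([-0.32725876, -0.94491352, -0.00633563]), 1182, np.float64(0.0007356214998430351)) -1.9042044086262742
lid (array([ 0.70751611, -0.28828334,  0.2489288 ]), array([ 0.5231692 , -0.18286049,  0.83237974]), 3301, np.float64(0.0006451218129055968))
fr [ 0.54479327 -0.34479395  0.12410233] [ 0.54336662 -0.34569826  0.12239302]
fl [ 0.61591295 -0.13415876  0.12408277] [ 0.60775679 -0.14011241  0.12611377]
br [ 0.73647207 -0.41472237  0.12500458] [ 0.73117642 -0.416905    0.12507942]
lidtop hist
fr [ 0.58078218 -0.36375549  0.25731639]
fl [ 0.65261041 -0.15036753  0.25863427]
kee [ 0.62292001 -0.25747907  0.26866431]
levb [ 0.56772696 -0.23930887  0.08840098]
levtip [ 0.50392756 -0.21789674  0.11404715]
levr [ 0.57088384 -0.26127425  0.05692265]
barl [ 0.50790529 -0.20333557 -0.00164798]
barr [ 0.47197997 -0.24944784  0.00099661]
barfar [ 0.49886776 -0.19535167  0.14073376]
levtip [ 0.6053956  -0.1574653   0.02599069]
levtipl [ 0.50071209 -0.20559251  0.11792038]
mid [ 0.5442463  -0.22925213  0.10202908]Traceback (most recent call last):
  File "<stdin>", line 5, in <module>
ModuleNotFoundError: No module named 'matplotlib'
```

```bash
cat >> h.py <<'E'
YAW=-0.337; EX=np.array([np.cos(YAW),np.sin(YAW),0]);EY=np.array([-np.sin(YAW),np.cos(YAW),0]);EZ=np.array([0,0,1.])
C0=.7298*EX-.0347*EY
RC=np.stack([EX,EY,EZ],1)
def case(P): return (P-C0)@RC
def world(p): return C0+RC@np.array(p)
def unlid(p,a): # case coords -> coords with lid shut
    h=np.array([.113,0,.127]);q=p-h;c,s=np.cos(a),np.sin(a)
    # opening: (-x) rises -> x'=c x + s z ; z'=-s x + c z ; invert
    return np.stack([c*q[...,0]-s*q[...,2],q[...,1],s*q[...,0]+c*q[...,2]],-1)+h
E
python3 - <<'E'
from h import *
a=.587
S=case(cloud('scene','s0'));T=case(cloud('top','t0'))
Tl=unlid(T,a);Sl=unlid(S,a)
np.set_printoptions(precision=4,suppress=True)
# profile in lid frame at several y
for nm,L in(('top',Tl),('scene',Sl)):
  for y0,y1 in((-.005,.005),(.055,.06),(-.06,-.05)):
    m=(L[...,1]>y0)&(L[...,1]<y1)&(L[...,2]>.12)&(L[...,2]<.2)&(L[...,0]<-.06)&(L[...,0]>-.2)
    q=L[m];q=q[np.argsort(q[:,2])];print(nm,y0);print((q[:,[0,2]]*1000).round().astype(int).tolist())
m=(abs(T[...,1])<.03)&(T[...,0]<-.1)&(T[...,0]>-.25)&(T[...,2]>.02)&(T[...,2]<.16)
q=T[m];print('lever top');print((q[np.argsort(q[:,0])]*1000).round().astype(int).tolist()[::3])
m=(abs(S[...,1])<.04)&(S[...,0]<-.12)&(S[...,0]>-.25)&(S[...,2]>.05)&(S[...,2]<.2)
q=S[m];print('lever sc');print((q[np.argsort(q[:,0])]*1000).round().astype(int).tolist()[::3])
E
```

```text
top -0.005
[[-107, 131], [-107, 132], [-107, 133], [-109, 134], [-110, 135], [-110, 136], [-109, 136], [-109, 137], [-119, 146], [-120, 147], [-110, 149], [-111, 149], [-109, 149], [-111, 149], [-122, 149], [-109, 150], [-121, 150], [-120, 150], [-120, 150], [-107, 151], [-106, 151], [-109, 151], [-107, 151], [-110, 151], [-107, 151], [-122, 151], [-120, 152], [-108, 152], [-121, 153], [-120, 153], [-120, 154], [-119, 154], [-107, 154], [-119, 154], [-106, 154], [-109, 154], [-123, 155], [-108, 155], [-107, 155], [-105, 156], [-108, 157], [-107, 159], [-105, 159], [-109, 159], [-106, 159], [-108, 159], [-107, 160], [-107, 161], [-108, 163], [-107, 163], [-107, 164], [-108, 164], [-108, 165], [-106, 166], [-109, 167], [-110, 168], [-121, 180], [-121, 180], [-124, 180], [-124, 181], [-123, 181], [-124, 181], [-100, 183], [-88, 183], [-90, 183], [-104, 183], [-76, 183], [-113, 183], [-80, 183], [-124, 183], [-97, 183], [-71, 183], [-95, 183], [-75, 183], [-123, 184], [-111, 184], [-124, 184], [-63, 184], [-108, 184], [-115, 184], [-72, 184], [-121, 184], [-118, 184], [-66, 184], [-87, 1
[... 10131 characters left out ...]
7, 94], [-154, -3, 105], [-154, 10, 104], [-153, -23, 99], [-152, -9, 104], [-152, -17, 105], [-150, -3, 103], [-149, 7, 104], [-149, -17, 92], [-147, 2, 103], [-146, -14, 101], [-146, -21, 96], [-145, 13, 103], [-145, -24, 94], [-144, -2, 104], [-143, -14, 103], [-141, 5, 102], [-141, 14, 101], [-140, -2, 102], [-140, -17, 95], [-139, -17, 100], [-138, -3, 102], [-137, -18, 97], [-136, -16, 99], [-136, -16, 93], [-135, 9, 101], [-134, -18, 90], [-133, -1, 99], [-132, -16, 100], [-132, -11, 100], [-131, 15, 100], [-130, -4, 99], [-129, -15, 93], [-128, 15, 99], [-127, -5, 99], [-127, -13, 97], [-126, 13, 99], [-126, -15, 98], [-125, -18, 99], [-124, -17, 95], [-122, 10, 99], [-121, -18, 88]]
```

```bash
cat >> h.py <<'E'
np.set_printoptions(precision=4,suppress=True)
def Rt(t): return RC@np.diag([-1,1,-1.])@Rn.from_euler('y',-t,degrees=True).as_matrix()
def plan(tg,smax=.045,amax=9,g=-1,start=None):
    """tg: list of (case xyz, tilt deg[, smax])"""
    o=manip.get_obs();p=o['position'].copy();R=Rn.from_quat(o['ee_rot']).as_matrix()
    out=[]
    for t in tg:
        P=world(t[0]);Q=Rt(t[1]);sm=t[2] if len(t)>2 else smax
        w=Rn.from_matrix(R.T@Q).as_rotvec(degrees=True)
        n=max(1,int(np.ceil(max(np.linalg.norm(P-p)/sm,np.linalg.norm(w)/amax))))
        for i in range(n):
            d=R.T@((P-p)/(n-i)); wi=Rn.from_matrix(R.T@Q).as_rotvec(degrees=True)/(n-i)
            d=d.round(4);wi=wi.round(1)
            p=p+R@d;R=R@Rn.from_rotvec(wi,degrees=True).as_matrix()
            out.append([*d.tolist(),*wi.tolist(),g])
    for i in range(0,len(out),10): print(str(out[i:i+10]).replace(' ','').replace('-0.0,','0,').replace('0.0,','0,'))
    print(len(out),'end err',p-P)
def st():
    o=manip.get_obs();R=Rn.from_quat(o['ee_rot']).as_matrix();z=RC.T@R[:,2]
    print('t',o['clock'],'case',case(o['position'])*1000,'tilt',np.degrees(np.arctan2(z[0],-z[2])),'F',RC.T@o['ft_force'],'q',o['joint_pos'],'g',o['grip_width'])
E
python3 - <<'E'
from h import *
T=case(cloud('top','t0'));print('bottle',T[228,335]*1000, 'tube',T[250,156]*1000,'marker',T[252,205]*1000)
st()
plan([((-.03,0,.36),0,.05),((-.022,0,.32),0)])
E
```

```text
bottle [-165.7828 -217.1796   50.3202] tube [-382.7231  237.6916   18.3883] marker [-344.2189  106.3234   14.3143]
t 0.1 case [-737.3916  659.2843  204.0947] tilt 0.0037136956911889263 F [-0.3866 -0.6533  0.1732] q [-1.2686  0.3328 -0.0647  1.4609  0.0216  1.3499 -0.0885] g 1.0009981356074023
[[-0.035,-0.0334,-0.0078,0,0,0,-1],[-0.035,-0.0334,-0.0077,0,0,0,-1],[-0.035,-0.0334,-0.0078,0,0,0,-1],[-0.035,-0.0334,-0.0077,0,0,0,-1],[-0.035,-0.0334,-0.0078,0,0,0,-1],[-0.035,-0.0334,-0.0077,0,0,0,-1],[-0.035,-0.0334,-0.0078,0,0,0,-1],[-0.0349,-0.0334,-0.0077,0,0,0.1,-1],[-0.035,-0.0333,-0.0078,0,0,0,-1],[-0.035,-0.0333,-0.0077,0,0,0.1,-1]]
[[-0.0351,-0.0333,-0.0078,0,0,0,-1],[-0.0351,-0.0333,-0.0077,0,0,0.1,-1],[-0.0351,-0.0332,-0.0078,0,0,0,-1],[-0.0351,-0.0332,-0.0077,0,0,0.1,-1],[-0.0352,-0.0332,-0.0078,0,0,0,-1],[-0.0352,-0.0332,-0.0077,0,0,0.1,-1],[-0.0352,-0.0331,-0.0078,0,0,0,-1],[-0.0352,-0.0331,-0.0077,0,0,0.1,-1],[-0.0353,-0.033,-0.0078,0,0,0,-1],[-0.0354,-0.0331,-0.0077,-0.1,0,0.1,-1]]
[[-0.008,0,0.04,0,0,0,-1]]
21 end err [ 0. -0. -0.]
```

Call:
move_arm --pt "0 0 -0.04 0 0 0 -1" --pt "0 0 -0.05 0 0 0 -1" --pt "-0.02 -0.02 -0.045 0 0 0 -1" --pt "-0.035 -0.034 -0.02 0 0 0 -1" --pt "-0.035 -0.034 0 0 0 0 -1" --pt "-0.035 -0.034 0 0 0 0 -1" --pt "-0.035 -0.034 0 0 0 0 -1" --pt "-0.035 -0.034 0 0 0 0 -1" --pt "-0.035 -0.034 0 0 0 0 -1" --pt "-0.035 -0.034 0 0 0 0.2 -1"

```text
clock: 1.35
position: [0.3687, 0.2616, 0.3596]
ee_rot: [0.163, 0.987, -0.0, -0.0]
ft_force: [-0.3, -0.4, 0.2]
grip_width: 0.0
```

Call:
move_arm --pt "-0.035 -0.033 0 0 0 0 -1" --pt "-0.035 -0.033 0 0 0 0.1 -1" --pt "-0.035 -0.033 0 0 0 0.1 -1" --pt "-0.035 -0.033 0 0 0 0.1 -1" --pt "-0.035 -0.033 0 0 0 0.1 -1" --pt "-0.035 -0.033 0 0 0 0.1 -1" --pt "-0.035 -0.033 0 0 0 0.1 -1" --pt "-0.035 -0.033 0 0 0 0 -1" --pt "-0.035 -0.033 0 0 0 0 -1" --pt "-0.02 -0.02 0 0 0 0 -1"

```text
clock: 2.6
position: [0.5812, -0.1482, 0.3591]
ee_rot: [0.169, 0.986, -0.001, -0.0]
ft_force: [-0.7, 0.8, 0.6]
grip_width: -0.002
```

```bash
cat > lid.py <<'E'
from h import *
st()
def L(a,e=0): return (.113-.203*np.cos(a)+.058*np.sin(a),0,.127+.203*np.sin(a)+.058*np.cos(a)+.011*np.tan(a)+e)
plan([((-.022,0,.35),0),((-.022,0,.315),0,.03)]+[(L(a),0,.02) for a in (.6,.5,.4,.3,.2)]+[(L(a),0,.01) for a in (.1,.05)]+[(L(0,-.0005),0,.005)])
E
python3 lid.py
```

```text
t 2.6 case [-132.3179   86.9607  359.1392] tilt -0.04273548569049513 F [-0.9066  0.4865  0.6214] q [-0.3887  0.2857  0.743   1.2836 -0.1912  1.6444  1.5499] g -0.0017170082654131677
[[-0.0277,-0.0216,0.0023,0,0,-0.1,-1],[-0.0276,-0.0217,0.0023,0,0,0,-1],[-0.0276,-0.0217,0.0023,0,0,-0.1,-1],[-0.0276,-0.0218,0.0023,-0.1,0,0,-1],[0,0,0.0175,0,0,0,-1],[0,0,0.0175,0,0,0,-1],[-0.0002,0,0.0179,0,0,0,-1],[0.0078,0,0.0079,0,0,0,-1],[0.0077,0,0.0079,0,0,0,-1],[0.007,0,0.0086,0,0,0,-1]]
[[0.007,0,0.0086,0,0,0,-1],[0.0062,0,0.0091,0,0,0,-1],[0.0062,0,0.0092,0,0,0,-1],[0.0053,0,0.0097,0,0,0,-1],[0.0054,0,0.0097,0,0,0,-1],[0.0029,0,0.0068,0,0,0,-1],[0.0029,0,0.0068,0,0,0,-1],[0.0029,0,0.0067,0,0,0,-1],[0.0018,0,0.0052,0,0,0,-1],[0.0019,0,0.0053,0,0,0,-1]]
[[0.001,0,0.0037,0,0,0,-1],[0.001,0,0.0037,0,0,0,-1],[0.0011,-0.0001,0.0037,0,0,0,-1]]
23 end err [-0. -0.  0.]
```

Call:
move_arm --pt "-0.028 -0.022 0.002 0 0 0 -1" --pt "-0.028 -0.022 0.002 0 0 -0.1 -1" --pt "-0.028 -0.022 0.002 0 0 0 -1" --pt "-0.026 -0.021 0.003 0 0 0 -1" --pt "0 0 0.0175 0 0 0 -1" --pt "0 0 0.0175 0 0 0 -1" --pt "0 0 0.018 0 0 0 -1" --pt "0.0078 0 0.008 0 0 0 -1" --pt "0.0078 0 0.008 0 0 0 -1" --pt "0.007 0 0.0086 0 0 0 -1"

```text
clock: 3.85
position: [0.6342, -0.2569, 0.2726]
ee_rot: [0.168, 0.986, 0.0, -0.0]
ft_force: [-0.7, -0.1, 1.3]
grip_width: -0.003
```

Run:
```python
from h import *
st();grab('scene','s1');crop('s1',60,260,220,410,4,'s1c')
```

```text
t 3.85 case [-46.3509   1.9794 272.58  ] tilt -0.03361943846870378 F [-0.6343 -0.3631  1.3469] q [-0.1495  0.5207  0.7438  1.1998 -0.3436  1.5447  1.7676] g -0.0032639192667661353
```

View pics/s1c.png

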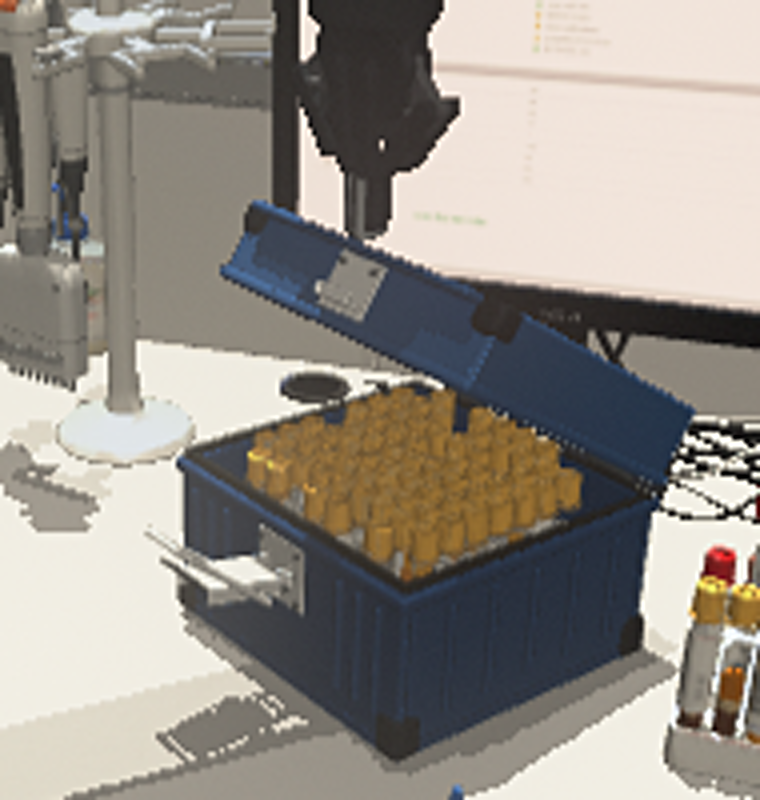

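The shut fingertips (365,230 in the crop) are on the lid top, and the lid is going down with them. Continuing.

Call:
move_arm --pt "0.007 0 0.0086 0 0 0 -1" --pt "0.006 0 0.009 0 0 0 -1" --pt "0.006 0 0.009 0 0 0 -1" --pt "0.0053 0 0.0097 0 0 0 -1" --pt "0.0053 0 0.0097 0 0 0 -1" --pt "0.003 0 0.0068 0 0 0 -1" --pt "0.003 0 0.0068 0 0 0 -1" --pt "0.003 0 0.0067 0 0 0 -1" --pt "0.002 0 0.0052 0 0 0 -1" --pt "0.002 0 0.0052 0 0 0 -1"

```text
clock: 5.15
position: [0.5942, -0.243, 0.1962]
ee_rot: [0.168, 0.986, 0.0, 0.0]
ft_force: [-0.5, 1.5, 1.2]
grip_width: -0.001
```

```bash
python3 -c "
from h import *
st()"
```

```text
t 5.15 case [-88.6928   1.8847 196.154 ] tilt 0.0009791935297033605 F [-0.967   1.2105  1.2367] q [-0.2254  0.4444  0.7454  1.4586 -0.3032  1.3563  1.7697] g -0.001328702494583161
```

Call:
move_arm --pt "0.001 0 0.0037 0 0 0 -1" --pt "0.001 0 0.0037 0 0 0 -1" --pt "0 0 0.0025 0 0 0 -1" --pt "0 0 0.001 0 0 0 -1"

```text
clock: 5.65
position: [0.5924, -0.2424, 0.1854]
ee_rot: [0.168, 0.986, 0.0, -0.0]
ft_force: [0.2, 0.6, 2.3]
grip_width: -0.002
```

```bash
python3 -c "
from h import *
st()"
```

```text
t 5.65 case [-90.5945   1.8549 185.4363] tilt -0.0050179284008983905 F [-0.0329  0.6748  2.2994] q [-0.2269  0.4466  0.743   1.4788 -0.3052  1.3348  1.7722] g -0.002354619746138536
```

Call:
move_arm --pt "0 0 0.001 0 0 0 -1" --pt "0 0 0.001 0 0 0 -1" --pt "0 0 0 0 0 0 -1" --pt "0 0 -0.02 0 0 0 -1" --pt "0 0 -0.04 0 0 0 -1" --pt "0.02 0 -0.03 0 0 0 -1"

```text
clock: 6.4
position: [0.5741, -0.2361, 0.2763]
ee_rot: [0.168, 0.986, -0.001, 0.001]
ft_force: [-0.0, 0.6, -0.2]
grip_width: -0.0
```

Run:
```python
from h import *
st()
plan([((-.28,0,.25),45,.03),((-.211-.0425,0,.113+.0425),45,.03)])
grab('top','t2');grab('scene','s2');crop('s2',60,260,220,410,4,'s2c')
T=case(cloud('top','t2'))
m=(abs(T[...,1])<.1)&(T[...,0]<-.05)&(T[...,0]>-.12)&(T[...,2]>.15)&(T[...,2]<.2)
q=T[m];print(np.median(q,0),np.polyfit(q[:,0],q[:,2],1))
m=(abs(T[...,1])<.1)&(T[...,0]<-.120)&(T[...,0]>-.13)&(T[...,2]>.17)&(T[...,2]<.2);print(T[m][:,0].min())
```

```text
t 6.4 case [-109.9017    1.7549  276.3158] tilt 0.11562802717832846 F [-0.1976  0.5352 -0.1545] q [-0.2631  0.3536  0.7755  1.3948 -0.2452  1.4894  1.7342] g -0.000281237080788396
[[0.0284,-0.0003,0.0043,0,-7.5,0,-1],[0.0287,-0.0003,0.0006,0,-7.5,0,-1],[0.0285,-0.0003,-0.0032,0,-7.5,0,-1],[0.0278,-0.0003,-0.0068,0,-7.5,0,-1],[0.0267,-0.0003,-0.0104,0,-7.4,0,-1],[0.0252,-0.0002,-0.0138,0,-7.5,0,-1],[0.012,0,0.0214,0,0,0,-1],[0.012,0,0.0214,0,0,0,-1],[0.0121,0,0.0214,0,0,0,-1],[0.012,0,0.0213,0,0,0,-1]]
10 end err [-0. -0.  0.]
[-0.1046 -0.08    0.1615] [-0.6015  0.099 ]Traceback (most recent call last):
  File "<stdin>", line 8, in <module>
    return umr_minimum(a, axis, None, out, keepdims, initial, where)
ValueError: zero-size array to reduction operation minimum which has no identity
```

View pics/s2c.png

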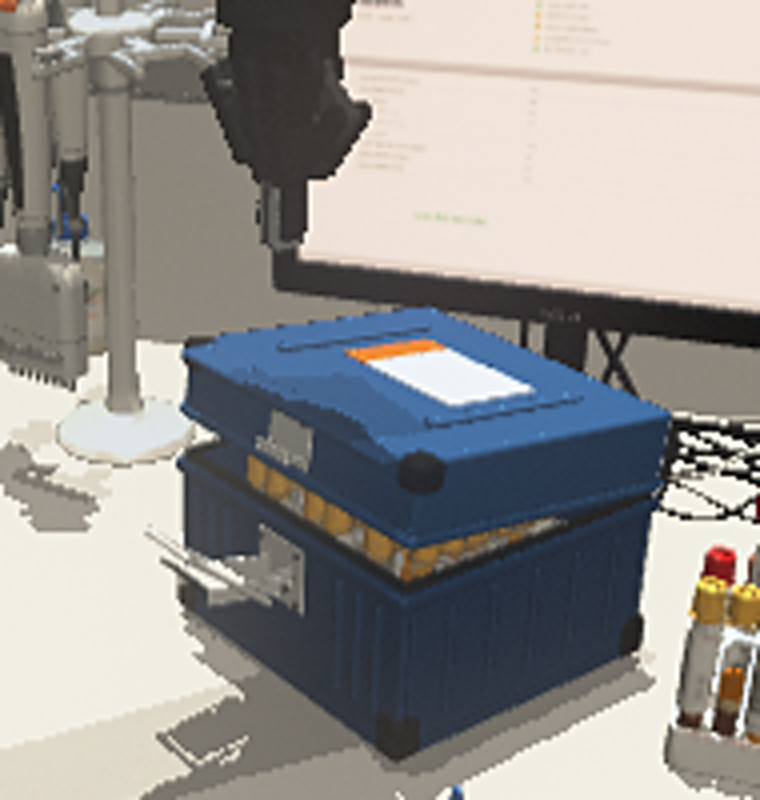

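```bash
cat > lidm.py <<'E'
from h import *
import sys
t=sys.argv[1];grab('top','t'+t);grab('scene','s'+t);crop('s'+t,60,260,220,410,4,'s'+t+'c')
T=case(cloud('top','t'+t))
m=(abs(T[...,1])<.09)&(T[...,0]<.08)&(T[...,0]>-.08)&(T[...,2]>.16)&(T[...,2]<.26)
q=T[m]
for _ in range(4):
    k=np.polyfit(q[:,0],q[:,2],1);r=q[:,2]-np.polyval(k,q[:,0]);q=q[abs(r)<max(.003,2*np.median(abs(r)))]
print('lid angle',-np.arctan(k[0]),'top z at -.097',np.polyval(k,-.097),len(q));st()
E
python3 lidm.py 3
```

```text
lid angle 0.12019080008735757 top z at -.097 0.20947739426563466 132
t 6.6 case [-110.215     1.913   275.0605] tilt 0.12698779338401833 F [ 0.7122  0.1123 -0.1976] q [-0.2631  0.3529  0.7753  1.3981 -0.2464  1.4867  1.735 ] g -0.0034372474669279347
```

View pics/s3c.png

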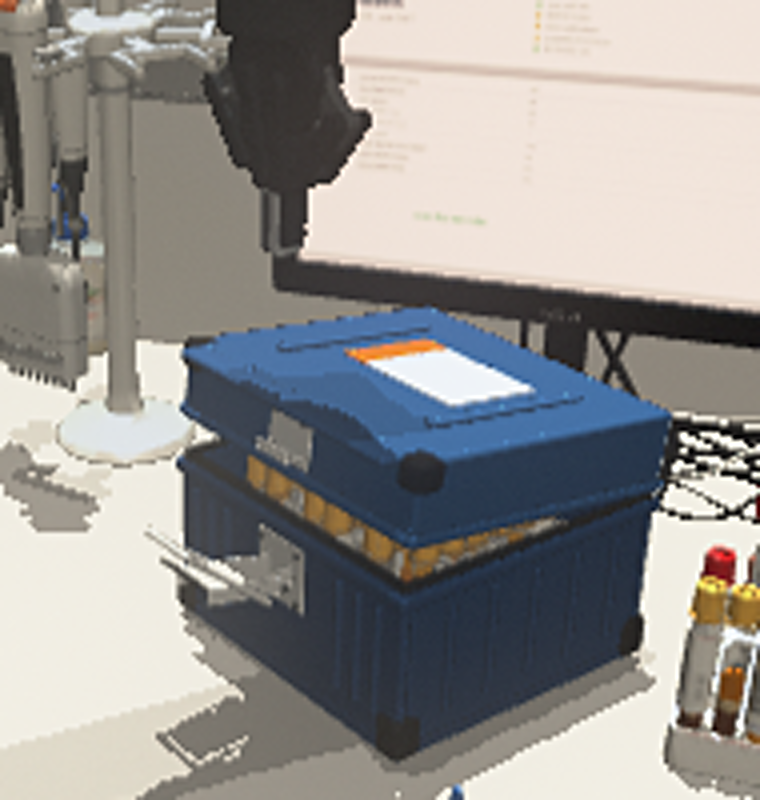

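View pics/t3.png

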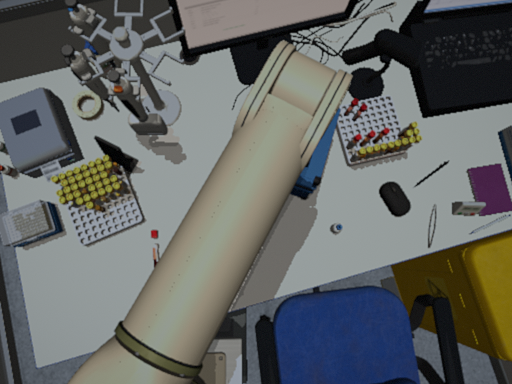

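```bash
sed -i "s/^print('lid angle.*/print('top',-np.arctan(k[0]),len(q))\nT=case(cloud('scene','s'+t));m=(abs(T[...,1])<.1)\&(T[...,0]<.08)\&(T[...,0]>-.1)\&(T[...,2]>.178)\&(T[...,2]<.23);q=T[m]\nfor _ in range(5):\n    k=np.polyfit(q[:,0],q[:,2],1);r=q[:,2]-np.polyval(k,q[:,0]);q=q[abs(r)<max(.003,2*np.median(abs(r)))]\nprint('scene angle',-np.arctan(k[0]),'top z at -.097',np.polyval(k,-.097),len(q));st()/" lidm.py
python3 lidm.py 4
python3 - <<'E'
from h import *
plan([((-.09,0,.23),0,.03),((-.093,0,.19),0,.012),((-.094,0,.1835),0,.002)])
E
```

```text
top 0.12622393180683467 172
scene angle 0.12195182270883684 top z at -.097 0.210343257353816 1764
t 6.7 case [-110.6204    2.208   273.2312] tilt -0.03657294458584915 F [ 0.4837  0.614  -0.2645] q [-0.2628  0.355   0.7745  1.3996 -0.2465  1.4863  1.7351] g 0.00224537517578447
[[-0.0103,-0.0011,0.0216,0,0,0,-1],[-0.0103,-0.0011,0.0216,0,0,0,-1],[0.0007,0,0.01,0,0,0,-1],[0.0007,0,0.01,0,0,0,-1],[0.0008,0,0.01,0,0,0,-1],[0.0007,0,0.01,0,0,0,-1],[0.0003,0,0.0016,0,0,0,-1],[0.0002,0,0.0016,0,0,0,-1],[0.0003,0,0.0017,0,0,0,-1],[0.0002,0,0.0016,0,0,0,-1]]
10 end err [0. 0. 0.]
```

Call:
move_arm --pt "-0.01 -0.001 0.0215 0 0 0 -1" --pt "-0.01 -0.001 0.0215 0 0 0 -1" --pt "0.0007 0 0.01 0 0 0 -1" --pt "0.0007 0 0.01 0 0 0 -1" --pt "0.0008 0 0.01 0 0 0 -1" --pt "0.0007 0 0.01 0 0 0 -1" --pt "0.0003 0 0.0017 0 0 0 -1" --pt "0.0003 0 0.0017 0 0 0 -1" --pt "0 0 0.001 0 0 0 -1" --pt "0 0 0 0 0 0 -1"

```text
clock: 7.95
position: [0.5885, -0.2431, 0.1863]
ee_rot: [0.168, 0.986, 0.0, 0.0]
ft_force: [0.1, 0.2, 1.1]
grip_width: -0.005
```

```bash
python3 lidm.py 5
```

```text
top 0.12679680369419208 278
scene angle 0.12174536442950029 top z at -.097 0.2102907700978055 1583
t 8.05 case [-94.0219  -0.1256 186.3251] tilt 0.011046411503785325 F [-0.9951 -0.2443  0.0115] q [-0.2307  0.4383  0.7473  1.4878 -0.3014  1.3332  1.7741] g 0.002082331173643762
```

View pics/s5c.png

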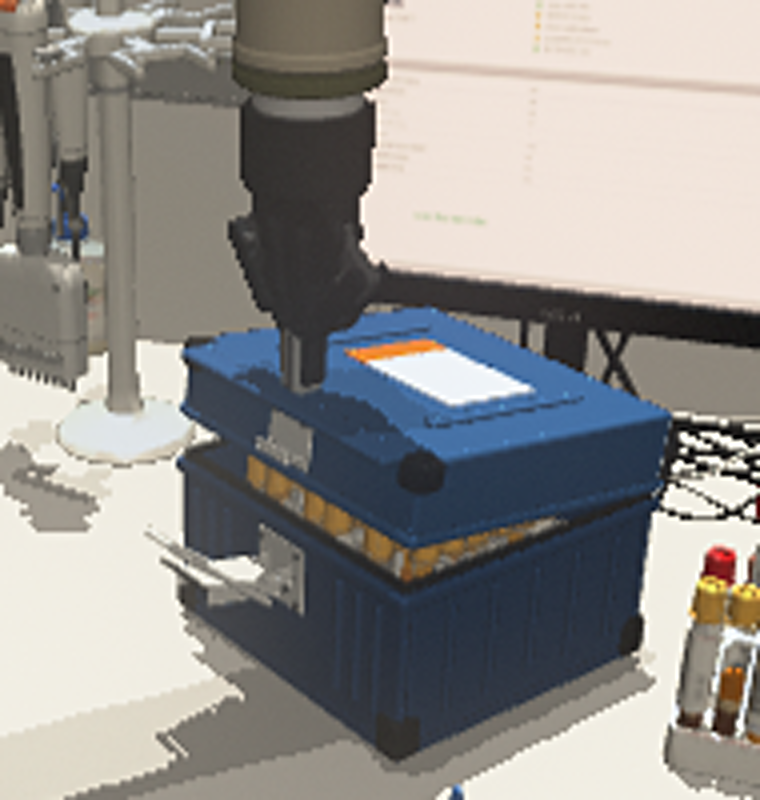

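Run:
```python
from h import *
p=manip.get_obs()['position'];u,v=proj('scene',p);print(u,v,'crop',(u-220)*4,(v-60)*4)
S=case(cloud('scene','s5'))*1000
for b in range(330,420,8):
    print(b,[ (S[60+b//4,220+a//4]).round().astype(int).tolist() for a in (288,300,312,320)])
```

```text
294.8649141999795 166.69282754880533 crop 299.4596567999181 426.7713101952213
330 [[-101, 4, 252], [-106, -14, 259], [-105, -24, 262], [-105, -31, 265]]
338 [[-106, -2, 250], [-100, -6, 250], [-98, -14, 252], [-90, -13, 250]]
346 [[-106, -2, 245], [-102, -9, 247], [-97, -14, 247], [-90, -13, 245]]
354 [[-104, 0, 239], [-102, -9, 241], [-97, -15, 242], [-90, -13, 239]]
362 [[-105, -2, 235], [-99, -6, 234], [-96, -12, 236], [-88, -10, 233]]
370 [[-105, -2, 229], [-100, -7, 230], [-92, -8, 228], [-90, -13, 229]]
378 [[-105, -2, 224], [-100, -8, 225], [-99, -17, 228], [-90, -14, 224]]
386 [[-105, -2, 219], [-101, -9, 220], [-91, -7, 217], [-73, 7, 207]]
394 [[-102, 2, 211], [-94, 0, 210], [-87, -3, 209], [-82, -4, 208]]
402 [[-110, -9, 212], [-102, -10, 210], [-97, -15, 211], [-91, -15, 209]]
410 [[-116, -16, 211], [-111, -21, 212], [-104, -24, 211], [-100, -26, 210]]
418 [[-104, -1, 197], [-116, -28, 210], [-114, -37, 213], [-107, -35, 211]]
```

Call:
move_arm --pt "0 0 0.006 0 0 0 -1" --pt "0.0005 0 0.006 0 0 0 -1" --pt "0.0005 0 0.004 0 0 0 -1" --pt "0 0 0.003 0 0 0 -1"

```text
clock: 8.55
position: [0.5873, -0.2426, 0.1668]
ee_rot: [0.168, 0.986, 0.0, -0.0]
ft_force: [-0.9, -0.6, 0.8]
grip_width: 0.0
```

```bash
python3 lidm.py 6
```

```text
top 0.054992187320695704 287
scene angle 0.04490321320032039 top z at -.097 0.19334253923597894 1791
t 8.65 case [-95.2362  -0.057  166.7408] tilt -0.025869737712722645 F [-0.154  -0.922   0.3165] q [-0.2289  0.4495  0.741   1.5162 -0.3096  1.2969  1.7806] g -0.0015232667348549745
```

View pics/s6c.png

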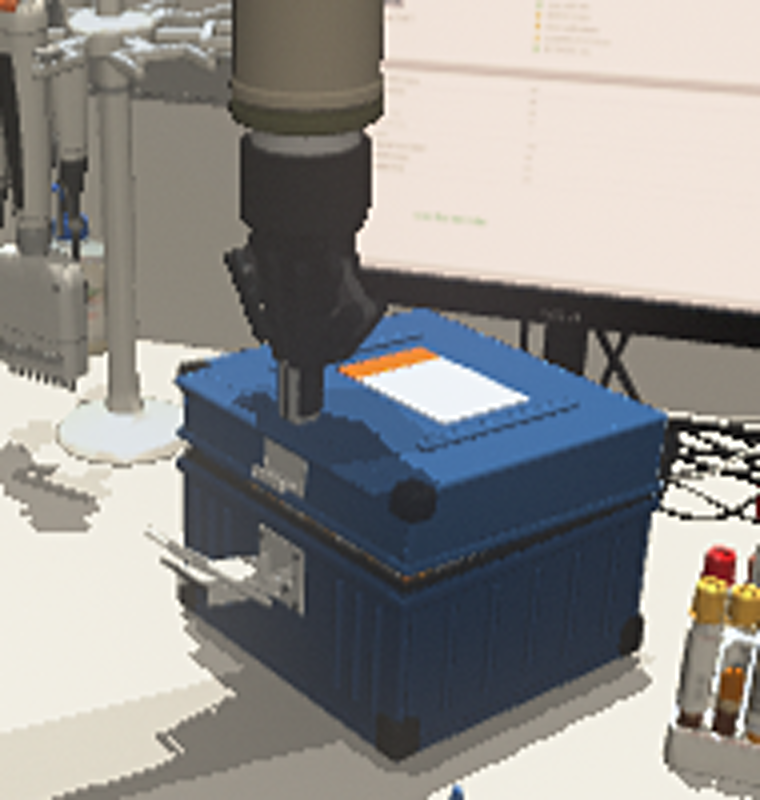

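The lid follows the tip, but the true fingertip sits about 26 mm above the reported TCP. I'll allow for that and keep pressing.

Call:
move_arm --pt "0 0 0.004 0 0 0 -1" --pt "0 0 0.002 0 0 0 -1" --pt "0 0 0.0015 0 0 0 -1" --pt "0 0 0.001 0 0 0 -1"

```text
clock: 9.15
position: [0.5873, -0.2427, 0.1595]
ee_rot: [0.168, 0.986, 0.0, -0.0]
ft_force: [-6.8, 3.6, 12.4]
grip_width: -0.0
```

```bash
python3 lidm.py 7
```

```text
top 0.022870755050811906 285
scene angle 0.01482777755042905 top z at -.097 0.1868841455911011 1879
t 9.25 case [-95.2838  -0.1029 159.567 ] tilt -0.00717819754797987 F [-6.1556  0.5984  9.6271] q [-0.2271  0.4545  0.7384  1.5255 -0.314   1.2834  1.7839] g -0.0040434422326818265
```

Call:
move_arm --pt "0 0 -0.004 0 0 0 -1" --pt "0 0 -0.01 0 0 0 -1" --pt "0 0 -0.04 0 0 0 -1" --pt "0.03 0 -0.025 0 -7 0 -1" --pt "0.035 0 0 0 -8 0 -1" --pt "0.035 0 0 0 -8 0 -1" --pt "0.03 0 -0.005 0 -8 0 -1" --pt "0.025 0 -0.01 0 -7 0 -1" --pt "0.02 0 -0.01 0 -7 0 -1"

```text
clock: 10.38
position: [0.4498, -0.1937, 0.2261]
ee_rot: [0.16, 0.946, -0.046, 0.28]
ft_force: [-0.2, 0.4, 1.6]
grip_width: -0.003
```

```bash
python3 lidm.py 8
python3 - <<'E'
from h import *
crop('s8',60,260,200,390,4,'s8c')
p=manip.get_obs()['position'];u,v=proj('scene',p);print('crop',(u-200)*4,(v-60)*4)
E
```

```text
top 0.01770813792972572 3874
scene angle 0.015990116282927645 top z at -.097 0.18712837189868403 2196
t 10.475 case [-239.4031   -3.015   230.3987] tilt 33.279999543751174 F [ 0.1873 -1.3204  1.2302] q [-0.1143 -0.4999  0.3145  2.2769  0.3119  0.7815  1.276 ] g 0.0009383700081766602
crop 179.96597893149817 423.9929079141424
```

View pics/s8c.png

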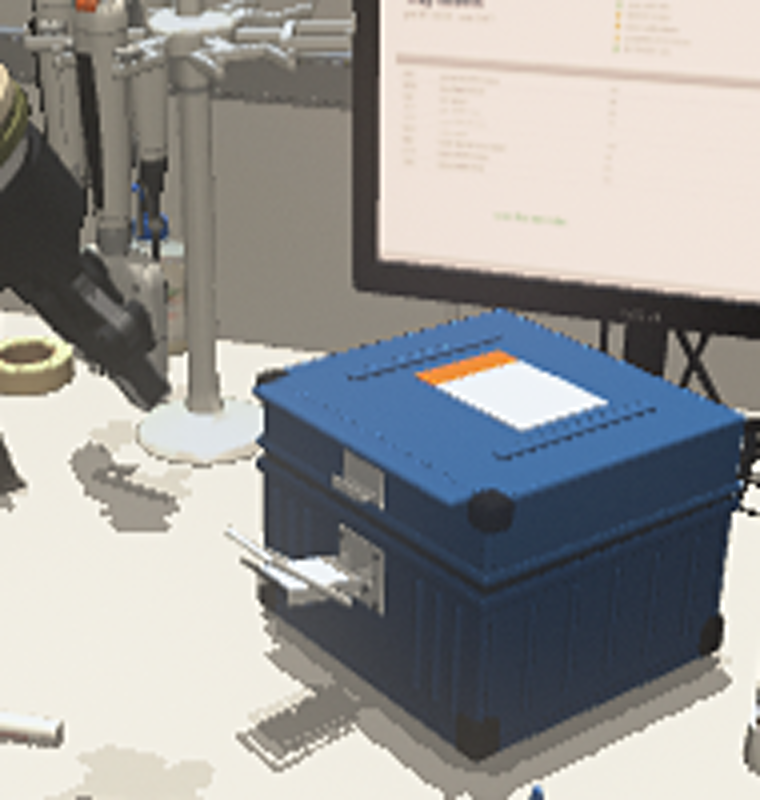

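Run:
```python
from h import *
S=case(cloud('scene','s8'))*1000
for b in range(360,420,6):
    print(b,[ (S[60+b//4,200+a//4]).round().astype(int).tolist() for a in (130,138,146,154,162,168)])
st()
plan([((-.25,0,.20),30,.03)])
```

```text
360 [[-288, -34, 293], [-282, -32, 290], [-267, -15, 281], [-260, -10, 277], [-68, 305, 119], [77, 536, 2]]
366 [[-286, -31, 289], [-271, -13, 279], [-268, -15, 279], [-259, -8, 274], [-65, 312, 112], [74, 532, 0]]
372 [[-278, -15, 277], [-272, -15, 275], [-267, -13, 273], [-262, -14, 272], [-254, -9, 268], [65, 518, -1]]
378 [[-278, -15, 274], [-276, -20, 275], [-268, -14, 271], [-263, -15, 270], [-254, -8, 265], [56, 502, 3]]
384 [[-274, -7, 265], [-275, -18, 270], [-268, -15, 267], [-261, -11, 263], [-259, -16, 265], [-249, -8, 259]]
390 [[-275, -9, 264], [-272, -12, 265], [-266, -10, 262], [-262, -12, 262], [-258, -15, 262], [-249, -8, 257]]
396 [[-270, 0, 255], [-270, -9, 258], [-268, -14, 260], [-262, -13, 257], [-255, -9, 254], [33, 466, 2]]
402 [[1, 483, 0], [-269, -7, 255], [-683, -735, 636], [-262, -12, 255], [22, 461, 3], [16, 437, 13]]
408 [[-5, 473, -2], [-5, 459, 3], [-266, -9, 250], [-3, 433, 12], [-4, 417, 18], [-3, 406, 22]]
414 [[-13, 460, 0], [-8, 454, 2], [0, 453, 0], [-10, 421, 15], [-9, 411, 18], [-7, 399, 22]]
t 10.475 case [-239.4031   -3.015   230.3987] tilt 33.279999543751174 F [ 0.1873 -1.3204  1.2302] q [-0.1143 -0.4999  0.3145  2.2769  0.3119  0.7815  1.276 ] g 0.0009383700081766602
[[0.0128,0.0014,0.0098,0,1.6,-0.2,-1],[0.0125,0.0015,0.0102,0.1,1.7,-0.2,-1]]
2 end err [ 0.      0.     -0.0001]
```

```bash
cat >> h.py <<'E'
OFF=.027
def zt(t): t=np.radians(t);return np.array([np.sin(t),0,-np.cos(t)])
def nf(t): t=np.radians(t);return np.array([np.cos(t),0,np.sin(t)])
def ptip(tg,**k): plan([(np.array(t[0])+OFF*zt(t[1]),*t[1:]) for t in tg],**k)
def tip():
    o=manip.get_obs();R=Rn.from_quat(o['ee_rot']).as_matrix();print('tip',case(o['position']-OFF*R[:,2])*1000);st()
def bartip(ph,t=30,over=.008,gap=0):
    ph=np.radians(ph);B=np.array([-.1347,0,.091])+.078*np.array([np.cos(ph),0,np.sin(ph)])
    return B-(.013+gap)*nf(t)+over*zt(t)
E
python3 - <<'E'
from h import *
tip()
p=bartip(142,gap=.015);print(p)
ptip([(p-.06*zt(30),30,.03),(p,30,.02)])
S=case(cloud('scene','s8'))
m=(abs(S[...,1])<.03)&(S[...,0]<-.18)&(S[...,0]>-.22)&(S[...,2]>.11)&(S[...,2]<.16)
q=S[m]*1000;print(q[np.argsort(q[:,0])].round().astype(int).tolist())
E
```

```text
tip [-254.2188   -3.0519  252.9707]
t 10.475 case [-239.4031   -3.015   230.3987] tilt 33.279999543751174 F [ 0.1873 -1.3204  1.2302] q [-0.1143 -0.4999  0.3145  2.2769  0.3119  0.7815  1.276 ] g 0.0009383700081766602
[-0.2164  0.      0.1181]
[[0.0135,0.0009,0.0245,0,1.1,-0.1,-1],[0.013,0.0009,0.0248,0,1.1,-0.2,-1],[0.0126,0.0009,0.025,0.1,1.1,-0.1,-1],[0,0,0.015,0,0,0,-1],[0,0,0.015,0,0,0,-1],[0,0,0.015,0,0,0,-1],[0,0,0.015,0,0,0,-1]]
7 end err [-0. -0.  0.]
[[-198, -20, 138], [-197, -2, 138], [-197, 8, 137], [-197, 12, 137], [-197, -5, 137], [-196, 4, 138], [-196, 13, 140], [-196, -21, 136], [-196, -13, 137], [-196, -21, 139], [-196, 18, 137], [-195, -12, 140], [-195, -20, 141], [-195, 10, 138], [-195, 14, 141], [-195, -3, 138], [-195, -24, 137], [-195, -15, 138], [-195, -7, 137], [-194, 3, 138], [-194, -22, 138], [-194, 20, 138], [-194, -14, 140], [-193, 8, 138], [-193, -5, 138], [-193, -25, 140], [-193, 13, 138], [-192, -23, 135], [-192, -23, 132], [-191, 3, 137], [-191, 7, 138], [-190, -12, 119], [-190, -21, 120], [-190, 1, 121], [-190, 6, 118], [-189, -3, 119], [-189, 11, 118], [-189, 2, 117], [-189, -23, 132], [-189, -6, 118], [-189, -23, 134], [-188, 17, 118], [-188, -26, 133], [-188, -13, 118], [-188, -9, 119], [-187, 9, 119], [-186, -19, 115], [-186, -23, 128], [-185, 20, 133], [-185, -18, 117], [-184, 1, 116], [-184, -24, 130], [-184, -20, 131], [-183, -23, 127], [-182, -18, 113], [-181, -8, 113], [-180, -23, 123], [-180, 11, 112]]
```

Call:
move_arm --pt "0.0135 0.001 0.0245 0 1.1 -0.1 -1" --pt "0.013 0.001 0.025 0 1.1 -0.1 -1" --pt "0.0125 0.001 0.025 0 1.1 -0.1 -1" --pt "0 0 0 0 0 0 -1"

```text
clock: 10.98
position: [0.4597, -0.194, 0.1461]
ee_rot: [0.16, 0.953, -0.041, 0.254]
ft_force: [-0.2, -0.3, 0.2]
grip_width: -0.001
```

Run:
```python
from h import *
tip()
p=bartip(142,gap=.015)
ptip([(p-.06*zt(30),30,.03),(p,30,.02)])
```

```text
tip [-245.2379    3.4745  169.5169]
t 10.975 case [-231.8011    3.5997  146.0981] tilt 29.845539861282123 F [-0.0841 -0.3643  0.1739] q [-0.1612 -0.3474  0.3942  2.3411  0.2984  0.6188  1.286 ] g -0.0013360068651072584
[[0.0007,-0.0036,-0.0011,0.3,-0.2,0.2,-1],[0,0,0.015,0,0,0,-1],[0,0,0.015,0,0,0,-1],[0,0,0.015,0,0,0,-1],[0,0,0.015,0,0,0,-1]]
5 end err [ 0. -0.  0.]
```

Call:
move_arm --pt "0.0007 -0.0036 -0.001 0.3 -0.2 0.2 -1" --pt "0 0 0.015 0 0 0 -1" --pt "0 0 0.015 0 0 0 -1" --pt "0 0 0.015 0 0 0 -1" --pt "0 0 0.015 0 0 0 -1" --pt "0 0 0 0 0 0 -1"

```text
clock: 11.72
position: [0.4863, -0.2075, 0.0961]
ee_rot: [0.162, 0.952, -0.044, 0.257]
ft_force: [0.0, -0.4, -0.7]
grip_width: 0.0
```

Run:
```python
from h import *
grab('scene','s9');crop('s9',100,260,200,350,5,'s9c')
tip()
ptip([(bartip(142),30,.008)]+[(bartip(a),30) for a in range(136,81,-6)])
S=case(cloud('scene','s9'));m=(abs(S[...,1])<.03)&(S[...,0]<-.19)&(S[...,0]>-.26)&(S[...,2]>.1)&(S[...,2]<.13)
q=S[m]*1000;print(q[np.argsort(q[:,2])][:25].round().astype(int).tolist())
```

```text
tip [-215.8971   -0.3241  119.7866]
t 11.775 case [-202.3049   -0.3295   96.4573] tilt 30.226047336689597 F [-0.4503 -0.3069  0.064 ] q [-0.1953 -0.1797  0.4761  2.3461  0.2443  0.4376  1.3351] g -0.00048196152638434805
[[-0.0068,0.0002,0.0006,0,0.1,0,-1],[-0.0068,0.0001,0.0007,0,0.1,0,-1],[-0.0077,0,-0.0027,0,0,0,-1],[-0.008,0.0001,-0.0018,0,0,0,-1],[-0.0081,0,-0.001,0,0,0,-1],[-0.0081,0,-0.0002,0,0,0,-1],[-0.0082,0,0.0007,0,0,0,-1],[-0.008,0,0.0016,0,0,0,-1],[-0.0078,0,0.0024,0,0,0,-1],[-0.0075,0,0.0032,0,0,0,-1]]
[[-0.0071,0,0.004,0,0,0,-1],[-0.0067,0,0.0046,0,0,0,-1]]
12 end err [-0.  0.  0.]
[[-224, -6, 116], [-227, -3, 119], [-224, -7, 119], [-228, 0, 120], [-227, -6, 120], [-191, 8, 120], [-224, -12, 122], [-221, -11, 123], [-227, -7, 123], [-217, -9, 124], [-231, 0, 124], [-226, -11, 125], [-231, -8, 125], [-225, -13, 125], [-232, 3, 125], [-227, -8, 127], [-229, -7, 127], [-232, -6, 127], [-232, 6, 127], [-222, -13, 127], [-217, -14, 128], [-225, -14, 129], [-223, -10, 129], [-219, -13, 129], [-228, -13, 129]]
```

View pics/s9c.png

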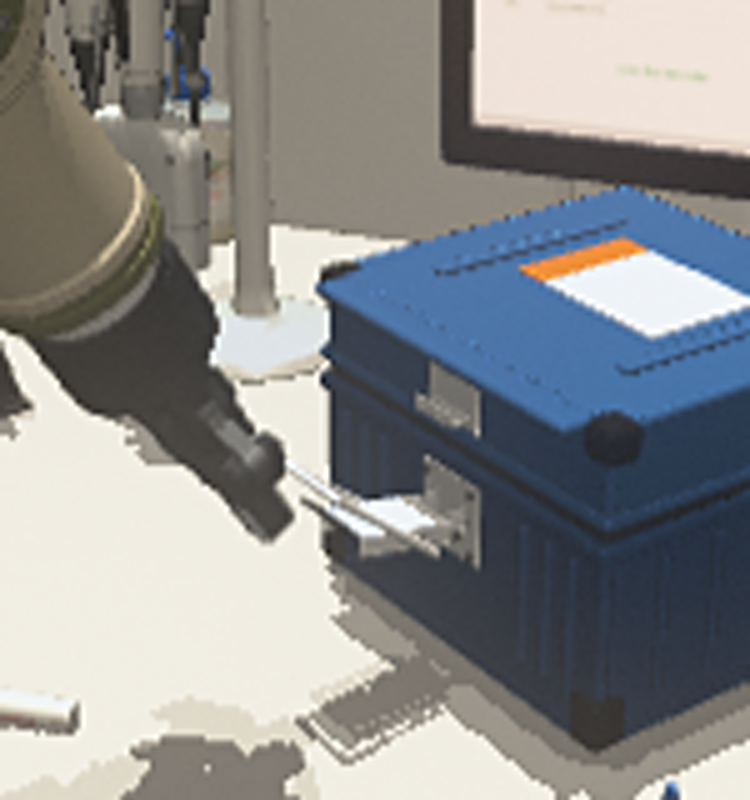

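Call:
move_arm --pt "-0.007 0 0.0005 0 0 0 -1" --pt "-0.007 0 0.0005 0 0 0 -1" --pt "-0.0077 0 -0.0027 0 0 0 -1" --pt "-0.008 0 -0.0018 0 0 0 -1" --pt "-0.008 0 -0.001 0 0 0 -1" --pt "-0.008 0 0 0 0 0 -1"

```text
clock: 12.52
position: [0.5215, -0.2198, 0.1227]
ee_rot: [0.162, 0.952, -0.044, 0.257]
ft_force: [-1.0, -0.4, -0.6]
grip_width: -0.002
```

Run:
```python
from h import *
grab('scene','s10');crop('s10',100,260,200,350,5,'s10c')
tip()
ptip([(bartip(a),30) for a in range(112,81,-6)])
```

```text
tip [-177.5084   -0.2415  146.767 ]
t 12.575 case [-163.9021   -0.2441  123.446 ] tilt 30.260895026346038 F [0.7302 0.0586 0.9811] q [-0.2266 -0.1255  0.5158  2.2385  0.1693  0.4891  1.4075] g 0.0024262161468583715
[[-0.0069,0.0002,0.0005,0,0.3,0,-1],[-0.008,0.0001,0.0015,0,0,0,-1],[-0.0078,0,0.0024,0,0,0,-1],[-0.0076,0,0.0032,0,0,0,-1],[-0.0071,0,0.004,0,0,0,-1],[-0.0067,0,0.0046,0,0,0,-1]]
6 end err [-0.  0.  0.]
```

View pics/s10c.png

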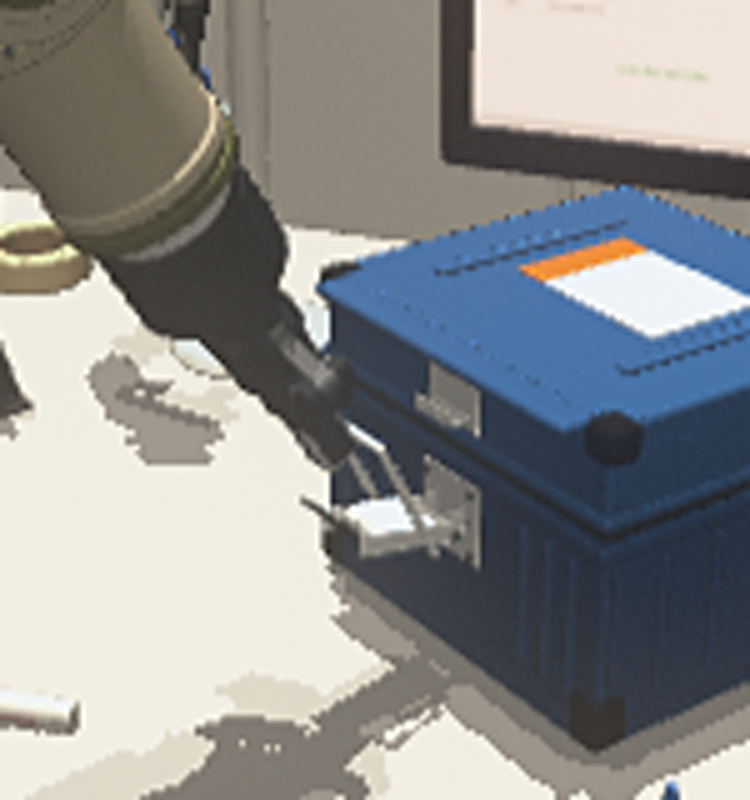

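The loop (bar near crop 365,435) rides up on the fingertips. Continuing past upright.

Call:
move_arm --pt "-0.0075 0 0.0005 0 0 0 -1" --pt "-0.008 0 0.0015 0 0 0 -1" --pt "-0.0078 0 0.0024 0 0 0 -1" --pt "-0.0076 0 0.0032 0 0 0 -1" --pt "-0.007 0 0.004 0 0 0 -1" --pt "-0.0065 0 0.004 0 0 0 -1" --pt "0 0 0 0 0 0 -1"

```text
clock: 13.45
position: [0.565, -0.2352, 0.1309]
ee_rot: [0.162, 0.952, -0.044, 0.256]
ft_force: [-0.2, -0.5, -0.7]
grip_width: 0.003
```

Run:
```python
from h import *
grab('scene','s11');crop('s11',100,260,200,350,5,'s11c')
tip()
```

```text
tip [-132.7719   -0.4934  154.2335]
t 13.5 case [-119.2103   -0.5092  130.8865] tilt 30.150954797680857 F [ 0.3303 -0.375  -0.5115] q [-0.2485 -0.014   0.565   2.1325  0.0366  0.495   1.524 ] g 0.002469334918686802
```

View pics/s11c.png

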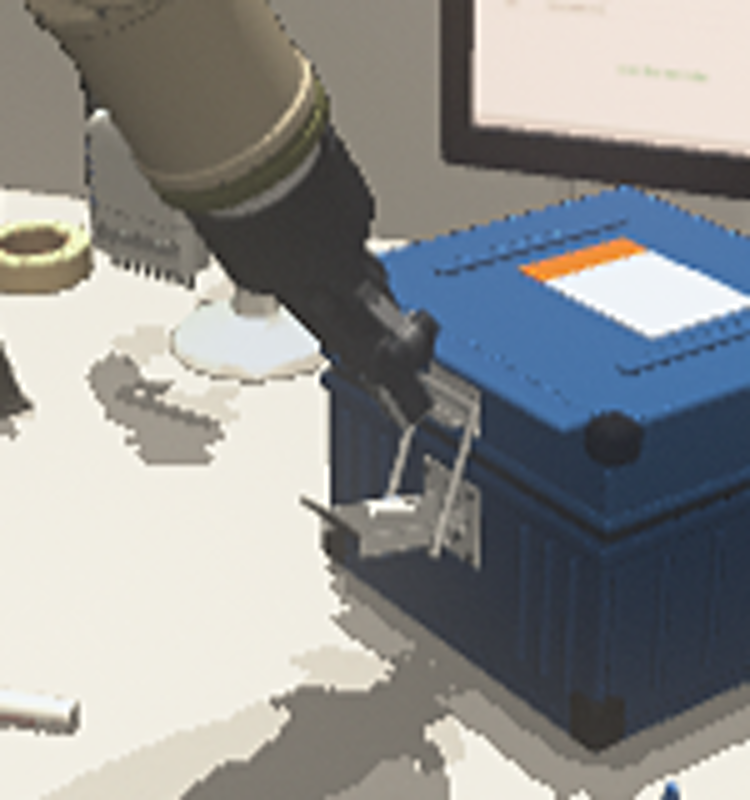

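Call:
move_arm --pt "0.01 0 0 0 0 0 -1" --pt "0.025 0 0 0 0 0 -1" --pt "0.03 0 -0.01 0 0 0 -1" --pt "0.02 0 -0.02 0 0 0 -1" --pt "0 0 0 0 0 0 -1"

```text
clock: 14.12
position: [0.4795, -0.205, 0.1142]
ee_rot: [0.162, 0.952, -0.043, 0.257]
ft_force: [0.4, 0.5, -0.2]
grip_width: -0.002
```

Run:
```python
from h import *
grab('scene','s12');crop('s12',120,250,220,350,6,'s12c')
tip()
S=case(cloud('scene','s12'));m=(abs(S[...,1])<.03)&(S[...,0]<-.1)&(S[...,0]>-.2)&(S[...,2]>.085)&(S[...,2]<.182)
q=S[m]*1000;q=q[np.argsort(q[:,2])];print(q[::3].round().astype(int).tolist())
```

```text
tip [-221.8811   -0.1539  137.8798]
t 14.175 case [-208.2803   -0.1287  114.5556] tilt 30.247289455403003 F [ 0.5988 -0.7582  0.3752] q [-0.2033 -0.2359  0.4705  2.34    0.2783  0.4977  1.3075] g -0.002908591144305676
[[-106, -28, 85], [-114, -17, 85], [-136, -21, 87], [-118, -18, 88], [-106, -23, 88], [-136, -25, 88], [-136, -21, 89], [-124, -18, 90], [-108, -18, 90], [-134, -18, 90], [-105, 28, 91], [-146, -18, 91], [-119, -19, 91], [-139, -17, 92], [-107, -17, 92], [-109, -23, 92], [-135, -16, 93], [-163, -15, 93], [-106, 10, 94], [-116, 10, 94], [-108, 29, 94], [-148, -17, 95], [-135, -15, 95], [-168, 15, 95], [-112, 11, 95], [-112, -15, 96], [-158, -18, 96], [-145, -16, 96], [-108, -25, 96], [-109, -6, 96], [-176, 18, 96], [-121, -17, 97], [-108, -9, 97], [-133, -21, 97], [-123, 14, 98], [-123, 1, 98], [-110, -15, 98], [-142, -17, 98], [-110, 9, 98], [-119, 10, 98], [-131, 24, 98], [-158, -18, 99], [-130, 16, 99], [-154, -16, 99], [-126, -12, 99], [-105, -22, 99], [-133, -8, 100], [-174, 16, 100], [-134, -26, 100], [-134, 16, 100], [-130, -17, 100], [-109, 10, 101], [-140, -17, 
[... 2509 characters left out ...]
 13, 152], [-108, 17, 152], [-106, -25, 152], [-108, 9, 153], [-123, 5, 153], [-121, -4, 153], [-116, 19, 154], [-115, -24, 155], [-114, -19, 155], [-119, -10, 155], [-115, 20, 156], [-121, -17, 156], [-124, -16, 157], [-107, -23, 157], [-121, -1, 158], [-113, 19, 159], [-112, -24, 159], [-105, -4, 160], [-106, -25, 161], [-114, -7, 161], [-107, 2, 161], [-108, -19, 162], [-112, -24, 162], [-114, 5, 162], [-109, -13, 162], [-107, 18, 163], [-115, 17, 163], [-107, -10, 163], [-109, -4, 164], [-107, 22, 164], [-112, 4, 164], [-108, -20, 165], [-108, -15, 165], [-115, 16, 166], [-107, -18, 166], [-108, 17, 166], [-107, 14, 167], [-108, 5, 168], [-110, -5, 170], [-122, 4, 181], [-121, -12, 182]]
```

View pics/s12c.png

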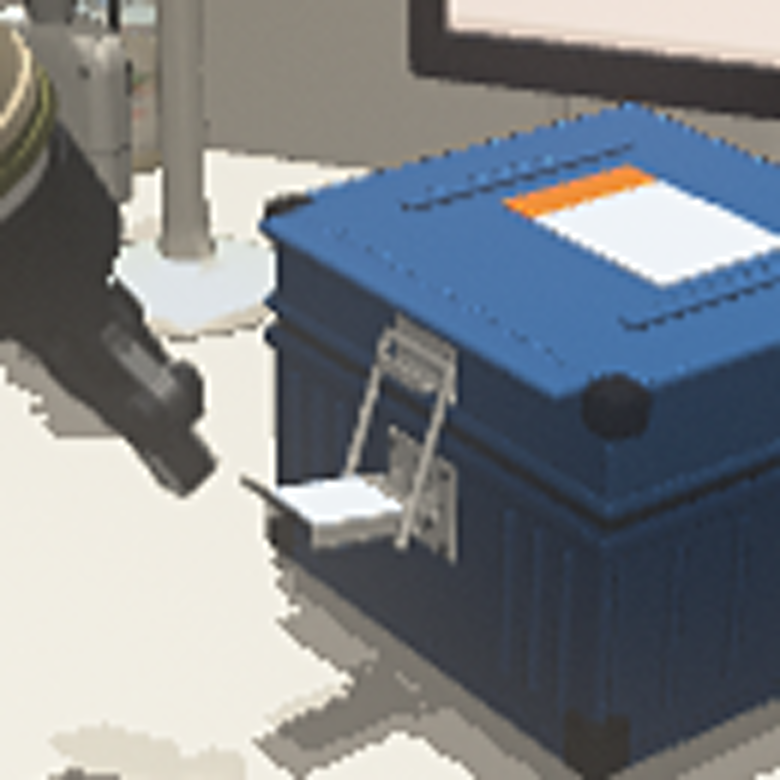

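```bash
cat > lev.py <<'E'
from h import *
import sys
def LT(th,press=0,al=.055):
    t=30+8*np.clip((1.1-th)/.9,0,1)
    d=np.array([-np.sin(th),0,-np.cos(th)]);n=np.array([-np.cos(th),0,np.sin(th)])
    s=np.sqrt(max(0,1-(n@zt(t))**2))
    return np.array([-.119,0,.088])+al*d+(.009+.0105*s-press)*n,t
def go(ths,pr):
    tip();ptip([(*LT(a,pr),.02) for a in ths])
E
python3 - <<'E'
from lev import *
for a in (1.77,1.4,1,.6,.3,0): print(a,LT(a))
tip()
p,t=LT(1.77,-.02);ptip([(p,t,.03)]+[(*LT(a,.001),.02) for a in (1.7,1.55,1.4,1.25,1.15)])
E
```

```text
1.77 (array([-0.1698,  0.    ,  0.1145]), np.float64(30.0))
1.4 (array([-0.1753,  0.    ,  0.0911]), np.float64(30.0))
1 (array([-0.1703,  0.    ,  0.0661]), np.float64(30.88888888888889))
0.6 (array([-0.1606,  0.    ,  0.0498]), np.float64(34.44444444444444))
0.3 (array([-0.1497,  0.    ,  0.0399]), np.float64(37.111111111111114))
0 (array([-0.1363,  0.    ,  0.033 ]), np.float64(38.0))
tip [-221.8811   -0.1539  137.8798]
t 14.175 case [-208.2803   -0.1287  114.5556] tilt 30.247289455403003 F [ 0.5988 -0.7582  0.3752] q [-0.2033 -0.2359  0.4705  2.34    0.2783  0.4977  1.3075] g -0.002908591144305676
[[-0.0232,0.0001,0.0157,0,0.1,0,-1],[-0.0233,0,0.0158,0.1,0.1,-0.1,-1],[0.0088,0,0.0092,0,0,0,-1],[0.0087,0.0001,0.0093,0,0,0,-1],[0.007,0,0.0068,0,0,0,-1],[0.0057,0,0.0081,0,0,0,-1],[0.0042,0,0.0089,0,0,0,-1],[0.002,0,0.0063,0,0,0,-1]]
8 end err [-0. -0. -0.]
```

Call:
move_arm --pt "-0.023 0 0.0155 0 0 0 -1" --pt "-0.023 0 0.0155 0 0 0 -1" --pt "0.0088 0 0.0092 0 0 0 -1" --pt "0.0088 0 0.0092 0 0 0 -1" --pt "0.007 0 0.0068 0 0 0 -1" --pt "0.0057 0 0.008 0 0 0 -1" --pt "0.004 0 0.009 0 0 0 -1" --pt "0 0 0 0 0 0 -1"

```text
clock: 15.18
position: [0.5246, -0.2211, 0.056]
ee_rot: [0.162, 0.952, -0.044, 0.256]
ft_force: [0.6, -0.7, 0.4]
grip_width: -0.002
```

```bash
cat > lk.py <<'E'
from lev import *
t=sys.argv[1];grab('scene','s'+t);crop('s'+t,120,250,220,350,6,'s'+t+'c')
S=case(cloud('scene','s'+t));m=(abs(S[...,1])<.03)&(S[...,0]<-.109)&(S[...,0]>-.2)&(S[...,2]>.14)&(S[...,2]<.178)
q=S[m]*1000;q=q[np.argsort(q[:,2])];print(q.round().astype(int).tolist())
E
python3 lk.py 13; python3 -c "
from lev import *
go([1.15,1.05,.95,.85],.001)"
```

```text
[[-110, -7, 140], [-195, -16, 142], [-117, 22, 142], [-115, 20, 142], [-118, -25, 142], [-116, -22, 143], [-114, -24, 143], [-196, -17, 145], [-194, -14, 146], [-116, -22, 146], [-199, -17, 146], [-115, -24, 146], [-118, -5, 148], [-113, -22, 148], [-120, -11, 148], [-109, -13, 148], [-116, -22, 148], [-119, -13, 148], [-121, 8, 148], [-199, -17, 149], [-120, 14, 149], [-120, 5, 150], [-112, -21, 150], [-122, -1, 150], [-111, -4, 151], [-116, -14, 151], [-120, -11, 151], [-121, 8, 151], [-112, -24, 151], [-113, 23, 151], [-119, -13, 151], [-112, 8, 152], [-120, -7, 152], [-115, -17, 152], [-121, 0, 152], [-199, -18, 152], [-111, -20, 152], [-112, -13, 152], [-114, -11, 152], [-114, 1, 152], [-111, -3, 153], [-123, -7, 153], [-113, 19, 153], [-117, -12, 153], [-122, 11, 153], [-113, -2, 153], [-112, 3, 153], [-198, -17, 154], [-121, 9, 154], [-112, -24, 154], [-114, -11, 154], [-118, 4, 155], [-114, 9, 155], [-123, 1, 155], [-121, -1, 155], [-112, 12, 155], [-123, -7, 155], [-119, 11, 155], [-114, -19, 155], [-113, 6, 155], [-112, -8, 155], [-114, 13, 155], [-122, -14, 155], [-112, -21, 156], [-109, -17, 156], [-112, 4, 156], [-113, -2, 156], [-122, 11, 156], [-111, -23, 156], [-111, 17, 156], [-114, 18, 156], [-114, -15, 156], [-122, -9, 156], [-122, 3, 157], [-111, -11, 157], [-113, -17, 157], [-112, -5, 157], [-122, -5, 157], [-122, -13, 158], [-109, 11, 158], [-113, 6, 158], [-111, -3, 159], [-110, -18, 159], [-109, -13, 159], [-109, -17, 161], [-109, 7, 162], [-110, -2, 163], [-110, 7, 165], [-109, -21, 165], [-111, 14, 165], [-109, 12, 169]]
tip [-175.0285   -0.509    79.7234]
t 15.225 case [-161.4869   -0.5237   56.3648] tilt 30.101991128216984 F [ 0.7068  0.1223 -0.5676] q [-0.2803  0.0234  0.6038  2.2929 -0.0137  0.3042  1.5647] g -0.0005884092754012249
[[0.0012,0.0005,0.0062,0,0.1,0,-1],[0.001,0,0.0064,0,-0.4,0,-1],[0.0002,0,0.0048,0,-0.9,0,-1],[-0.0001,0,0.0047,0,-0.9,0,-1]]
4 end err [-0. -0.  0.]
```

View pics/s13c.png

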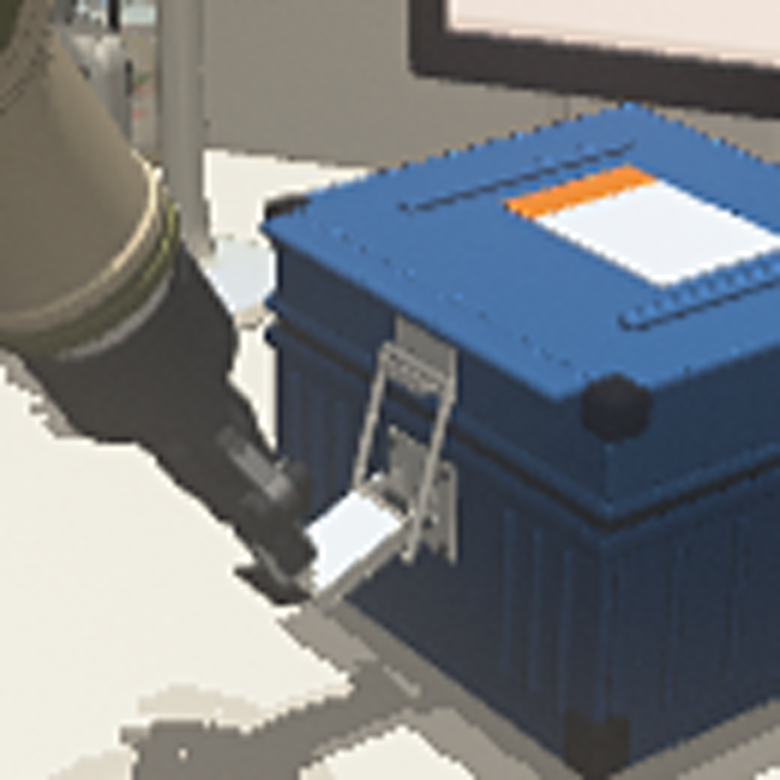

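The lever has moved to about 1.2. The bar (crop 385–450, 345–375) is behind the keeper lip. Continuing down.

Call:
move_arm --pt "0.001 0.0005 0.0065 0 0 0 -1" --pt "0.001 0 0.0065 0 -0.4 0 -1" --pt "0 0 0.005 0 -0.9 0 -1" --pt "0 0 0.005 0 -0.9 0 -1"

```text
clock: 15.72
position: [0.5354, -0.2242, 0.0367]
ee_rot: [0.161, 0.946, -0.047, 0.276]
ft_force: [-0.6, 1.6, 3.9]
grip_width: 0.003
```

```bash
python3 lk.py 14; python3 -c "
from lev import *
go([.7,.6,.5,.4,.3,.2,.1,0],.002)"
```

```text
[[-197, -15, 142], [-112, -22, 142], [-116, -22, 143], [-115, -21, 145], [-114, -23, 146], [-109, -14, 146], [-113, -18, 146], [-200, -18, 147], [-111, -4, 148], [-114, -15, 148], [-122, -10, 148], [-112, -25, 149], [-117, -15, 149], [-124, 9, 149], [-122, 7, 149], [-115, -24, 149], [-123, 1, 149], [-114, -12, 149], [-123, -6, 150], [-121, 12, 150], [-120, -15, 150], [-113, -14, 150], [-119, -10, 150], [-111, -23, 150], [-114, 5, 150], [-123, -14, 150], [-113, -2, 150], [-121, -9, 150], [-114, 17, 151], [-114, -23, 151], [-116, 11, 151], [-123, -3, 151], [-114, -11, 151], [-112, 8, 151], [-123, 2, 152], [-114, 9, 152], [-110, -22, 152], [-110, -2, 152], [-114, 1, 152], [-120, -15, 152], [-114, 21, 152], [-122, -1, 152], [-112, -21, 152], [-112, -1, 152], [-121, 12, 153], [-111, -15, 153], [-114, 13, 153], [-121, -9, 153], [-115, -20, 153], [-113, 18, 153], [-115, -8, 153], [-111, 9, 153], [-120, 9, 154], [-121, -4, 154], [-111, 1, 154], [-122, 2, 154], [-115, -16, 154], [-124, 4, 154], [-113, 2, 154], [-125, -9, 154], [-114, 9, 154], [-113, 15, 154], [-110, 6, 154], [-121, 0, 154], [
[... 216 characters left out ...]
 159], [-109, -13, 159], [-110, -21, 160], [-110, -2, 160], [-109, 12, 160], [-110, 14, 162], [-109, -21, 163], [-111, -7, 163], [-109, 7, 165], [-109, -1, 165], [-109, -21, 165], [-109, -9, 166]]
tip [-165.1429    0.1643   58.9321]
t 15.775 case [-150.6451    0.1632   36.1545] tilt 32.476530528052045 F [-0.9609  0.6511  2.3806] q [-0.2315  0.0916  0.5613  2.3138 -0.1964  0.1865  1.7292] g 0.00036008715390018983
[[0.0004,-0.0002,0.0072,0,-1.1,0,-1],[-0.001,0,0.0048,0,-0.9,0,-1],[-0.0013,0,0.0047,0,-0.9,0,-1],[-0.0016,0,0.0047,0,-0.8,0,-1],[-0.002,0,0.0047,0,-0.9,0,-1],[-0.0024,0,0.0045,0,-0.9,0,-1],[-0.0022,0,0.0045,0,0,0,-1],[-0.0027,0.0001,0.0042,0,0,0,-1]]
8 end err [0.     0.     0.0001]
```

View pics/s14c.png

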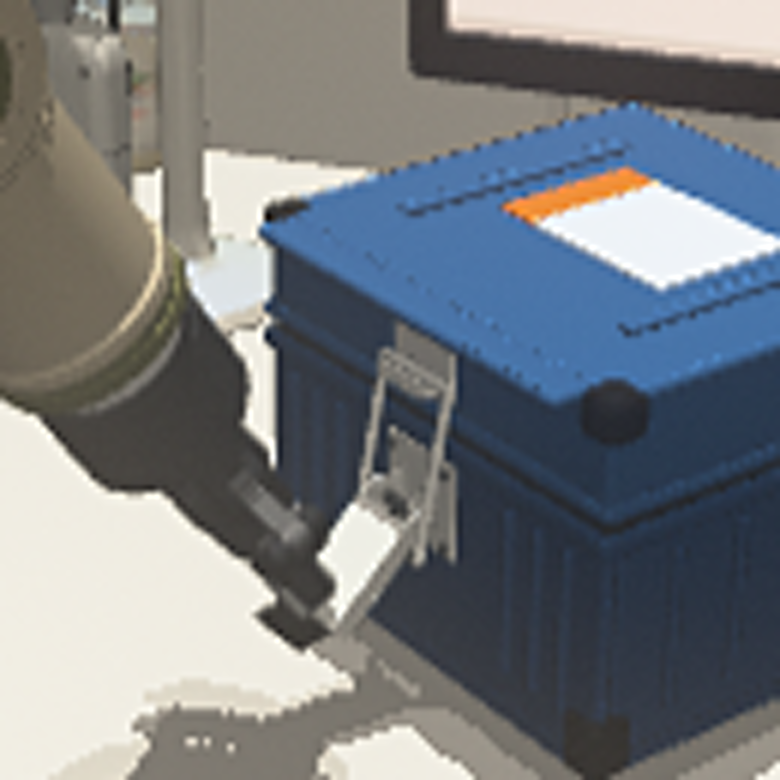

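```bash
sed -i 's/t=30+8.*/t=31/' lev.py; python3 -c "
from lev import *
go([.7,.6,.5,.4,.3,.2,.1,0],.002)"
```

```text
tip [-165.1429    0.1643   58.9321]
t 15.775 case [-150.6451    0.1632   36.1545] tilt 32.476530528052045 F [-0.9609  0.6511  2.3806] q [-0.2315  0.0916  0.5613  2.3138 -0.1964  0.1865  1.7292] g 0.00036008715390018983
[[0.0018,-0.0002,0.0068,0,1.5,0,-1],[-0.0007,0,0.0046,0,0,0,-1],[-0.0011,0,0.0046,0,0,0,-1],[-0.0014,0,0.0045,0,0,0,-1],[-0.0019,0,0.0045,0,0,0,-1],[-0.0024,0,0.0044,0,0,0,-1],[-0.0027,0,0.0043,0,0,0,-1],[-0.0032,0,0.004,0,0,0,-1]]
8 end err [-0. -0. -0.]
```

Call:
move_arm --pt "0.001 0 0.0065 0 1.5 0 -1" --pt "-0.0007 0 0.0046 0 0 0 -1" --pt "-0.001 0 0.0046 0 0 0 -1" --pt "-0.0014 0 0.0045 0 0 0 -1"

```text
clock: 16.27
position: [0.5465, -0.2279, 0.0196]
ee_rot: [0.162, 0.95, -0.045, 0.262]
ft_force: [-0.2, -0.2, 0.5]
grip_width: -0.001
```

```bash
python3 lk.py 15 >/dev/null; python3 -c "
from lev import *
go([.3,.2,.1,0],.002)"
```

```text
tip [-152.3694    0.2988   42.429 ]
t 16.325 case [-138.5265    0.2941   19.2477] tilt 30.84386028853336 F [-0.1248 -0.119   0.4225] q [-0.1448  0.1679  0.4804  2.2673 -0.3271  0.1957  1.8459] g -0.005123673365940389
[[-0.0018,-0.0003,0.0044,0,-0.2,0,-1],[-0.0023,0,0.0043,0,0,0,-1],[-0.0028,0,0.0043,0,0,0,-1],[-0.0032,0,0.004,0,0,0,-1]]
4 end err [-0. -0.  0.]
```

View pics/s15c.png

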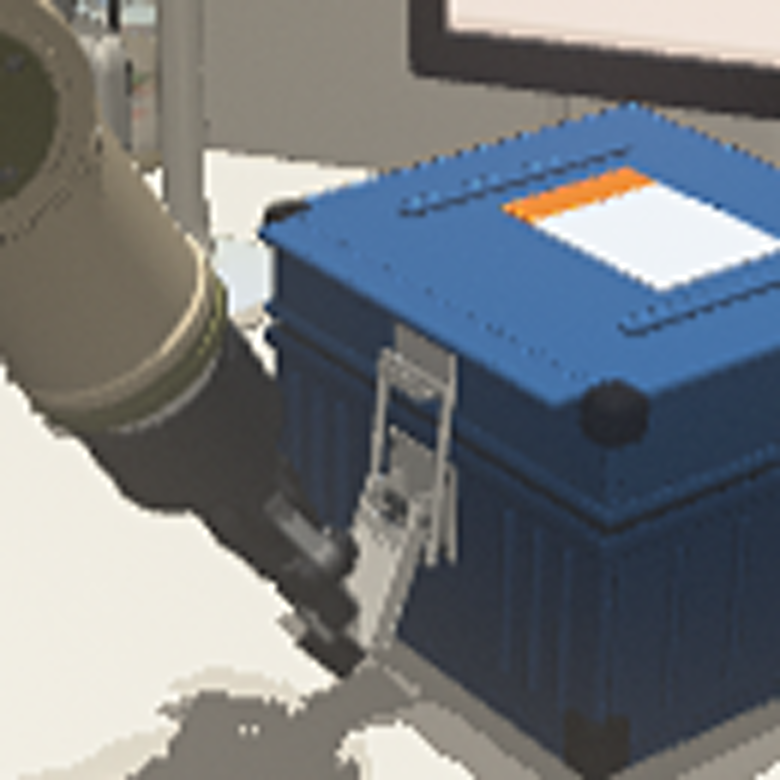

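Lever at about 0.4 and still being pushed. Continuing to closed.

Call:
move_arm --pt "-0.0018 0 0.0044 0 0 0 -1" --pt "-0.0023 0 0.0043 0 0 0 -1" --pt "-0.0028 0 0.0043 0 0 0 -1" --pt "-0.0032 0 0.004 0 0 0 -1"

```text
clock: 16.82
position: [0.563, -0.2339, 0.0102]
ee_rot: [0.162, 0.95, -0.045, 0.262]
ft_force: [-17.8, 7.1, 15.8]
grip_width: 0.002
```

```bash
python3 lk.py 16 >/dev/null; python3 -c "
from lev import *
go([0],.003)"
```

```text
tip [-135.3797    0.1579   32.8564]
t 16.875 case [-121.572     0.1604    9.6541] tilt 30.756990240015288 F [-6.2539 -0.5279  3.3204] q [-0.0717  0.2231  0.4099  2.2271 -0.4007  0.1853  1.9127] g -0.002670691648076145
[[-0.0014,-0.0002,0.0006,0,-0.2,0,-1]]
1 end err [ 0. -0. -0.]
```

View pics/s16c.png

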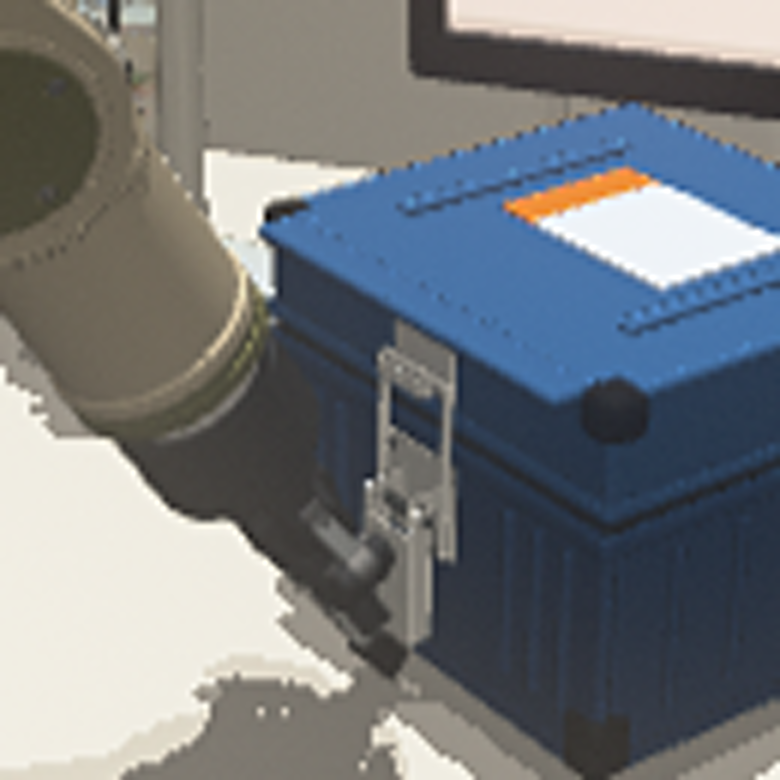

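Call:
move_arm --pt "-0.001 0 0.0005 0 0 0 -1" --pt "0 0 0 0 0 0 -1" --pt "0.003 0 -0.003 0 0 0 -1" --pt "0.005 0 -0.015 0 0 0 -1" --pt "0.01 0 -0.03 0 0 0 -1" --pt "0.03 0 -0.03 0 0 0 -1" --pt "0.03 0 -0.02 0 2 0 -1" --pt "0 0 0 0 0 0 -1"

```text
clock: 17.88
position: [0.4647, -0.1985, 0.0546]
ee_rot: [0.162, 0.955, -0.041, 0.247]
ft_force: [0.3, 0.1, -0.5]
grip_width: -0.003
```

```bash
python3 lk.py 17; python3 lidm.py 18
python3 - <<'E'
from h import *
crop('s18',120,250,220,350,6,'s17c')
S=case(cloud('scene','s18'));m=(abs(S[...,1])<.014)&(S[...,0]<-.115)&(S[...,0]>-.17)&(S[...,2]>.0)&(S[...,2]<.1)
q=S[m]*1000;q=q[np.argsort(q[:,2])];print(q[::4].round().astype(int).tolist())
E
```

```text
[[-114, -23, 140], [-112, -25, 140], [-114, 22, 140], [-112, -21, 141], [-111, -23, 142], [-110, -23, 144], [-114, -23, 146], [-120, 9, 148], [-116, -14, 148], [-115, -16, 148], [-112, -25, 149], [-122, 2, 149], [-123, -11, 149], [-115, -24, 149], [-120, -15, 150], [-115, -13, 150], [-121, 12, 150], [-110, -23, 150], [-123, -7, 150], [-113, -2, 150], [-113, -15, 150], [-123, -15, 151], [-112, 3, 151], [-113, 10, 151], [-114, 17, 151], [-121, -12, 151], [-114, -23, 151], [-123, -11, 152], [-115, 3, 152], [-113, -18, 152], [-114, 22, 152], [-111, -20, 152], [-121, 0, 152], [-120, -15, 152], [-122, -6, 152], [-112, -1, 152], [-121, -8, 152], [-112, 12, 153], [-121, 12, 153], [-115, -13, 153], [-125, -5, 153], [-124, 0, 153], [-111, -16, 153], [-112, -9, 153], [-110, 10, 153], [-121, 4, 153], [-112, 4, 153], [-123, 5, 153], [-114, 5, 153], [-112, 16, 154], [-110, -6, 154], [-114, -15, 154], [-115, 12, 154], [-111, 21, 154], [-119, -13, 154], [-114, 17, 154], [-122, -5, 154], [-111, -19, 154], [-116, -10, 154], [-110, -14, 155], [-110, 6, 155], [-121, 0, 155], [-112, -13, 155], [-120, -7,
[... 1178 characters left out ...]
, [-128, -8, 22], [-130, 3, 23], [-128, -12, 25], [-130, -2, 26], [-127, 12, 27], [-128, -3, 29], [-128, -7, 31], [-127, 7, 32], [-128, -2, 35], [-126, -13, 37], [-126, -9, 38], [-128, -2, 41], [-127, -6, 43], [-126, 8, 44], [-126, 12, 45], [-128, -3, 48], [-126, -4, 50], [-127, 11, 52], [-126, 13, 54], [-127, -1, 55], [-127, 12, 58], [-126, -9, 59], [-127, 11, 61], [-125, -11, 63], [-125, -8, 64], [-127, 8, 66], [-127, -10, 69], [-126, -8, 70], [-126, -4, 72], [-129, 0, 74], [-125, -12, 75], [-129, 9, 78], [-128, 7, 79], [-124, -5, 80], [-127, 12, 82], [-123, 14, 83], [-128, -2, 83], [-122, 10, 87], [-121, 3, 90], [-120, 8, 90], [-120, -4, 93], [-123, 9, 94], [-118, 8, 96], [-120, -13, 97]]
```

View pics/s17c.png

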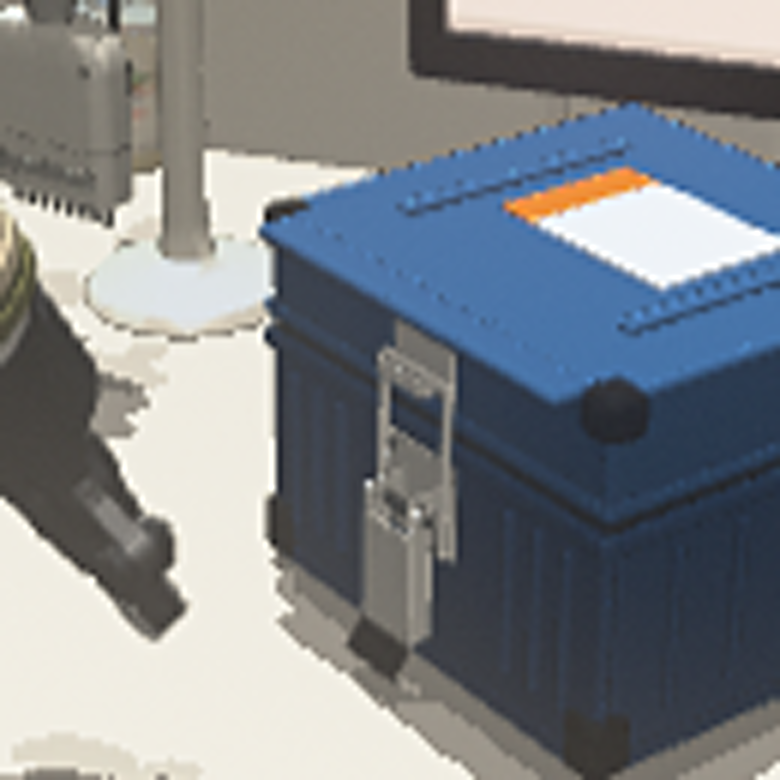

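View pics/s18.png

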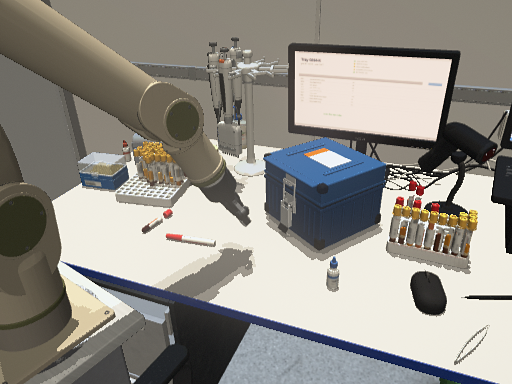

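View pics/t18.png

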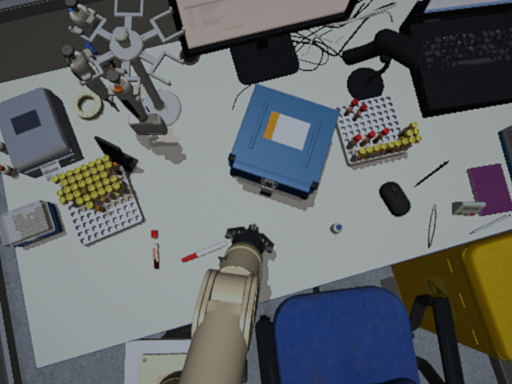

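Closed latch confirmed. Joint 4 is close to its limit here, so I'll ease the arm up and away before handing in.

Call:
move_arm --pt "-0.009 0 -0.015 0 3 0 -1" --pt "-0.009 0 -0.017 0 3 0 -1" --pt "-0.009 0 -0.018 0 3 0 -1" --pt "-0.008 0 -0.018 0 3 0 -1" --pt "-0.007 0 -0.018 0 3 0 -1" --pt "0 0 0 0 0 0 -1" --pt "0 0 0 0 0 0 -1"

```text
clock: 18.9
position: [0.4685, -0.2002, 0.1467]
ee_rot: [0.166, 0.979, -0.02, 0.117]
ft_force: [-0.1, 0.2, 0.1]
grip_width: 0.003
```

```bash
python3 lidm.py 19
python3 - <<'E'
from h import *
a=np.load('pics/t0.npz')['im'].astype(int);b=np.load('pics/t19.npz')['im'].astype(int)
c=np.load('pics/s0.npz')['im'].astype(int);d=np.load('pics/s19.npz')['im'].astype(int)
def diff(x,y,r0,r1,c0,c1): return abs(x-y)[r0:r1,c0:c1].max(-1).mean().round(1)
print('tube t',diff(a,b,228,270,148,163),'marker t',diff(a,b,240,263,180,230),'bottle t',diff(a,b,220,236,328,343))
print('tube s',diff(c,d,207,233,140,175),'marker s',diff(c,d,232,248,163,216),'bottle s',diff(c,d,254,292,324,342))
crop('s19',190,300,130,350,3,'s19c')
E
```

```text
top 0.010385352155755395 3841
scene angle 0.006974357400575629 top z at -.097 0.18530543982645817 2226
t 19.0 case [-221.7417    0.6021  146.9394] tilt 13.62980162774448 F [ 0.8476 -0.0076 -0.2935] q [-0.2561 -0.1076  0.5434  2.0768  0.0823  0.9204  1.4833] g 0.0021074980077491257
tube t 3.6 marker t 18.0 bottle t 3.5
tube s 6.8 marker s 6.4 bottle s 13.2
```

View pics/s19c.png

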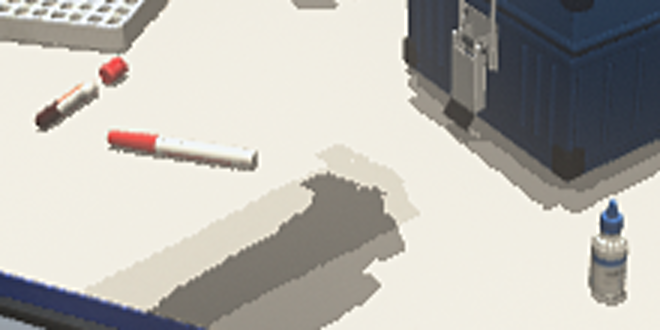

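The tube, marker and upright bottle appear in the same places as at the start, and the latch is closed. Handing in.

```bash
python3 -c "
from h import *
print(manip.hand_in())"
```

```text
the job is handed in; nothing more can be done
None
```

The lid is shut, the wire loop is in the keeper, and the lever is snapped fully closed. I handed the job in at about 19 s of the 54 s allowed.

**What I did:** With the gripper shut, I pressed the lid down onto its seal. I then lifted the loop up and over past upright with the fingertips, so that it leaned on the lid behind the keeper lip. Finally I pushed the lever through dead centre, with the tool leaning back about 30°, and backed the arm well clear.

**Last checks:**
- **Lever:** its face is vertical, about 8 mm in front of the pivot line (9 mm when closed), so it is at about 0.
- **Loop bar:** it lies behind the keeper lip at about (-114, 151) mm in the case frame, which is where it should rest.
- **Lid:** the cameras show it about 1.8 mm lower than when it was just resting on the seal. That matches the expected drop from 186 to 184 mm.
- **Loose items:** the tube, marker and bottle look to be where they started, with the bottle upright. Simple image comparison gave larger differences for the marker from above (18) and the bottle from the side (13). I put these down to the arm and its shadow, because by eye neither had moved.
- **Contact:** the largest force I read was about 25 N, from the fingertips at the end of the lever stroke.

**What disagreed:** the fingertips were really about 27 mm short of the reported TCP along the tool. The first lid press therefore stopped with the lid still open by about 0.12 rad. I saw this in the camera, corrected for it, and pressed the lid down again before touching the latch. A 45° tilt was also out of reach, so I used about 30°.

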